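# Gauge the sleeves on the dryer carriage's posts and push the load home

## Robot

A 7-joint arm with a two-finger parallel gripper is mounted at the origin on the work surface. World frame = base frame: x ahead of the robot, y to its left, z up, the work surface at z = 0. Lengths are in mm, angles in rad, forces in N, time in s.
With the tool pointing down it reaches from about 400 to 875 mm from the base axis. Payload 6.5 kg.
Tool frame: the origin (TCP) lies at the very end of the fingers, on their centre line; the grasp point (between the pads) lies 19 mm behind it; y points along the fingers, z is the direction in which the jaws open and shut, and the axes are right-handed (so a half turn about y gives the same grasp; the last joint's range is limited). The gripper opens to 85 mm and grips with 20 to 120 N. Pads are 22 mm wide; open, the fingers measure 114 mm over their backs; the gripper's body (76 mm by 85 mm) begins 54 mm behind the grasp point. The pads swing forward as they close: fully open they stand 13 mm farther back than shut.
Start: joints at [-1.361, 0.536, -0.004, 1.538, 0.003, 1.067, -0.071], TCP at [177.001, 625.428, 231.29] pointing down, gripper open.
Joint ranges: [-2.7, 2.7], [-0.37, 2.16], [-1.27, 1.26], [0.24, 2.4], [-1.31, 4.45], [0.19, 1.91], [-2.76, 2.76]. Speed limits (rad/s): [2.39, 2.39, 3.14, 3.14, 3.14, 3.14, 3.14].

## Interface

Orientations are given as a unit quaternion [x, y, z, w].
In Python, from workcell import manip gives the robot as it stands.
- The arm moves only by the tool apply_moves, never from a script. Its argument "motion" is a list that holds one entry, the list of rows, each a list of 7 numbers: the turn, a rotation vector about the tool's x, y, z in rad, then the shift along the tool's x, y, z in m, then the finger opening in m, from 0 to 0.0854. A call has 1 to 8 rows; each row shifts and turns the pose as measured when the row begins, along the tool's axes as they then stand; what a row does not reach is not made up. A row lasts 1/8 s, in which the tool goes at most 62.5 mm and 10.7 degrees, less where a joint would pass 70% of its speed; a pose out of reach is approached as far as the arm can. A call is refused whole if a number of a shift passes 0.0625 or a number of a turn 0.188, either way. A call with a gripper value outside its range is refused whole. The fingers move at their own pace and stop on an object; the grip force is fixed at half the most. Time passes only in rows, so rows that do not move let the fingers close. It gives the time, the measured TCP pose, the force and the opening at its end, in the units of the state.
- manip.observe(): the state, without advancing time (a new reading comes with each control period).
- manip.grab_frame(name): name is "side" or "top" or "wrist"; returns a dict with "frame" (420x560x3 uint8, red, green, blue), "z_map" (420x560 float32, mm along the optical axis (not along the pixel's ray), 0 where there is no reading), "fx", "fy", "cx", "cy" (pixels), "rvec" (rotation vector, rad) and "tvec" (3), from world to camera coordinates, as OpenCV has them. Camera axes: x right, y down, z forward; pixel columns grow to the right and rows downward; lengths in mm; the calibration is good to about 2 mm. A picture is of the moment at which its call begins.
- manip.close_job(): hands the job in, once; it reports no verdict.
The state is a dict: "t": time; "joint_pos": joint angles; "dq": joint speeds; "joint_efforts": joint torques, N m; "ee_pos": TCP position; "tcp_rot": TCP orientation; "force": force on the tool from outside, world axes, zero at the start; "torque": the same for the moment, N m; "width": finger opening in mm.
Only numpy, scipy, OpenCV 4.12 (cv2) and the standard library are available. Lean on these libraries where they do the work, as an engineer would, in place of code of your own. Each camera call takes 0.05 s, during which the arm holds its last target.

## Task

Get the heating-block sleeves ready for the warm-air dryer: slide each sleeve that fits over a post of the carriage down until it rests on the deck, one to a post, and stand those whose bore is too tight to go down over a post in the open steel tray. When every sleeve that fits is loaded, push the carriage along its rails fully home and square against the stop at the blower; it jams if pushed off-centre, so push its rear bar along the centre line, without forcing it (never more than about 40 N) or lifting it off the track. Leave the beaker, flask, dish and jar standing where they are.

Things in the scene. Friction and masses are not known exactly. Their poses are not given: they have to be found in the camera images.
- track: Fixed dryer track. Origin on the table on its centre line; x runs along the rails to the stop, y to the left. Grey base plate 6 mm thick, x = -140 to +240 mm; two aluminium rails, inner faces 188 mm apart, 12 mm wide, tops 32 mm above the table; black stop across the far end; white blower box beyond it, 250 mm wide, 125 mm high, face at x = +242 mm.
- stop (a point): Middle of the stop's near face, at the top of the base plate (6 mm above the table), 210 mm along the track's x. The stop is 32 mm high.
- carriage: Loose aluminium carriage, 0.6 kg, between the rails on the base plate. Origin: under the middle post, at the underside; x towards the stop, y left. Deck 10 mm thick, 170 mm wide, x = -70 to +35 mm; three posts across it at y = +56, 0, -56 mm (at most three sleeves fit). It starts with its origin at -15 to +25 mm along the track's x; home is with the deck's front edge at the stop, origin at +175 mm.
- bar (a point): Middle of the rear face of the carriage's upright rear bar, 30 mm above the carriage's underside. Bar 170 mm wide, 8 mm thick, top 55 mm above the underside. Pushing takes 3 to 5 N empty, up to 8 N loaded. Only two side shoes 40 mm long guide the carriage (1.5 mm play each side): pushed some 30 mm or more off this middle it cocks and wedges; pulling back or pushing at the middle frees it.
- post0 (a point): Foot of the left (+y) carriage post, on its axis at deck level (10 mm above the carriage's underside). The post is 26 mm in diameter for 30 mm, then a cone to 16 mm; its tip is 40 mm above the deck.
- post1 (a point): Foot of the middle carriage post, on its axis at deck level (10 mm above the carriage's underside). The post is 26 mm in diameter for 30 mm, then a cone to 16 mm; its tip is 40 mm above the deck.
- post2 (a point): Foot of the right (-y) carriage post, on its axis at deck level (10 mm above the carriage's underside). The post is 26 mm in diameter for 30 mm, then a cone to 16 mm; its tip is 40 mm above the deck.
- tray: Fixed open steel tray for tight sleeves, 150 mm (its x) by 280 mm (its y), 30 mm high, walls and floor 4 mm. Origin: centre of its underside. It stands to the left or to the right of the track; the sleeves start on the other side, on a thin blue mat.
- sleeve_a: Plain aluminium sleeve standing upright: 46 mm outside diameter, 52 mm tall, 0.14 kg. Bore EITHER 30 mm (fits a post) OR 22 mm (tight: it catches on the post's cone 34 mm above the deck); outsides are alike, so try it on a post or look down the bore. Origin: centre of its lower end, z its axis. Some sleeves are absent (None).
- sleeve_b: Plain aluminium sleeve standing upright: 46 mm outside diameter, 52 mm tall, 0.14 kg. Bore EITHER 30 mm (fits a post) OR 22 mm (tight: it catches on the post's cone 34 mm above the deck); outsides are alike, so try it on a post or look down the bore. Origin: centre of its lower end, z its axis. Some sleeves are absent (None).
- sleeve_c: Plain aluminium sleeve standing upright: 46 mm outside diameter, 52 mm tall, 0.14 kg. Bore EITHER 30 mm (fits a post) OR 22 mm (tight: it catches on the post's cone 34 mm above the deck); outsides are alike, so try it on a post or look down the bore. Origin: centre of its lower end, z its axis. Some sleeves are absent (None).
- sleeve_d: Plain aluminium sleeve standing upright: 46 mm outside diameter, 52 mm tall, 0.14 kg. Bore EITHER 30 mm (fits a post) OR 22 mm (tight: it catches on the post's cone 34 mm above the deck); outsides are alike, so try it on a post or look down the bore. Origin: centre of its lower end, z its axis. Some sleeves are absent (None).
- sleeve_e: Plain aluminium sleeve standing upright: 46 mm outside diameter, 52 mm tall, 0.14 kg. Bore EITHER 30 mm (fits a post) OR 22 mm (tight: it catches on the post's cone 34 mm above the deck); outsides are alike, so try it on a post or look down the bore. Origin: centre of its lower end, z its axis. Some sleeves are absent (None).
- sleeve_f: Plain aluminium sleeve standing upright: 46 mm outside diameter, 52 mm tall, 0.14 kg. Bore EITHER 30 mm (fits a post) OR 22 mm (tight: it catches on the post's cone 34 mm above the deck); outsides are alike, so try it on a post or look down the bore. Origin: centre of its lower end, z its axis. Some sleeves are absent (None).
- beaker: Bystander: glass beaker, 68 mm across, 85 mm high; origin centre of its foot.
- flask: Bystander: conical glass flask, 80 mm across, 110 mm high; origin centre of its foot.
- dish: Bystander: white porcelain dish, 90 mm across, 35 mm high; origin centre of its foot.
- jar: Bystander: amber jar, 60 mm across, 85 mm high; origin centre of its foot.
Mind the look-alikes: they are no part of the job. What is shaped like the sleeve_b but purple is not meant.

How it is judged:
By the outcome, as a careful person would: the job done as asked, in the order asked, and still so for the second after the job is handed in, with the robot touching nothing.
Of sleeve_a, sleeve_b, sleeve_c, sleeve_d, sleeve_e, sleeve_f only 4 to 5 are there at a start; the rules pass over those that are not, and their reading is None.
At some moment in a run one of sleeve_a, sleeve_b, sleeve_c, sleeve_d, sleeve_e, sleeve_f may be knocked a few centimetres aside while the robot is not near it.
It also fails if it takes over 208 s, if anything falls off the work surface, if the arm or the gripper's body presses on something with over 40 N, if the wrist force passes 120 N, or if a joint passes its speed limit or range.

## Working session

There is one attempt and no reset: what is moved stays moved. The work goes in short steps, Python scripts to look and compute and a tool call to move; the robot and the scene stay as the last step left them, time stands still between calls to the robot, and variables do not carry over. Pictures are saved under pics/ and viewed, and the job is handed in when it is done.

Besides the shell and the picture viewer there is one more tool, called after ">>>" as name(argument=value, ...) on one line, values as JSON. apply_moves: Moves the arm, as the interface text tells. Its arguments: {"type":"object","properties":{"motion":{"type":"array","items":{"type":"array","items":{"type":"array","items":{"type":"number"}}}}},"required":["motion"]}

```bash
mkdir -p pics; ls; cat > h.py <<'E'
from workcell import manip
import numpy as np, cv2
from scipy.spatial.transform import Rotation as R
def grab(n,save=None):
    f=manip.grab_frame(n)
    if save: cv2.imwrite('pics/'+save+'.png',f['frame'][:,:,::-1])
    return f
def world(f,u,v,z=None):
    """ray->plane z (or depth map if z None)"""
    Rm=cv2.Rodrigues(np.array(f['rvec'],float))[0];t=np.array(f['tvec'],float).ravel()
    u=np.asarray(u,float);v=np.asarray(v,float)
    d=np.stack([(u-f['cx'])/f['fx'],(v-f['cy'])/f['fy'],np.ones_like(u)],-1)
    C=-Rm.T@t; dw=d@Rm
    if z is None:
        s=f['z_map'][v.astype(int),u.astype(int)]
    else: s=(z-C[2])/dw[...,2]
    return C+dw*np.asarray(s)[...,None]
def cloud(f):
    vv,uu=np.mgrid[0:420,0:560]
    return world(f,uu,vv)
def st():
    o=manip.observe()
    print('t',round(o['t'],2),'p',np.round(o['ee_pos'],1),'q',np.round(o['tcp_rot'],3),'F',np.round(o['force'],1),'w',round(o['width'],1))
    print(np.round(R.from_quat(o['tcp_rot']).as_matrix(),3).tolist(), 'j',np.round(o['joint_pos'],2))
    return o
E
python3 - <<'E'
from h import *
st()
for n in('top','side','wrist'):
    f=grab(n,n+'0'); Rm=cv2.Rodrigues(np.array(f['rvec'],float))[0]; print(n,f['fx'],f['cx'],f['cy'],-Rm.T@np.array(f['tvec']).ravel(),Rm.round(2).tolist())
E
```

```text
pics
t 0.0 p [176.9 624.8 230.4] q [ 0.701 -0.097  0.097 -0.7  ] F [-0.1  0.5  0.1] w 85.7
[[0.962, -0.0, 0.272], [-0.272, -0.002, 0.962], [0.0, -1.0, -0.002]] j [-1.36  0.54 -0.    1.54  0.    1.07 -0.07]
top 465.6694276066908 273.9228273261776 207.47108745814103 [ 352.85823724  -39.98605973 1502.11371039] [[-0.0, -1.0, 0.01], [-0.99, -0.0, -0.12], [0.12, -0.01, -0.99]]
side 476.3014465278277 283.9518583911496 205.647409633689 [-205.71403997 -881.73024019  792.1413658 ] [[0.76, -0.65, 0.01], [-0.34, -0.42, -0.84], [0.55, 0.63, -0.54]]
wrist 302.7059034802748 276.01997694509214 203.3981505663532 [111.30556058 644.27417907 373.42289129] [[0.27, 0.96, -0.0], [0.93, -0.26, 0.27], [0.26, -0.07, -0.96]]
```

View pics/top0.png

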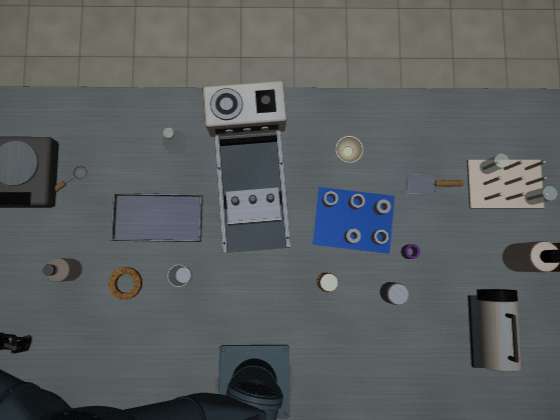

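View pics/side0.png

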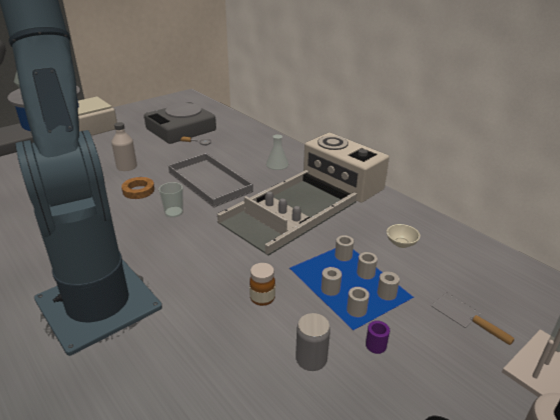

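View pics/wrist0.png

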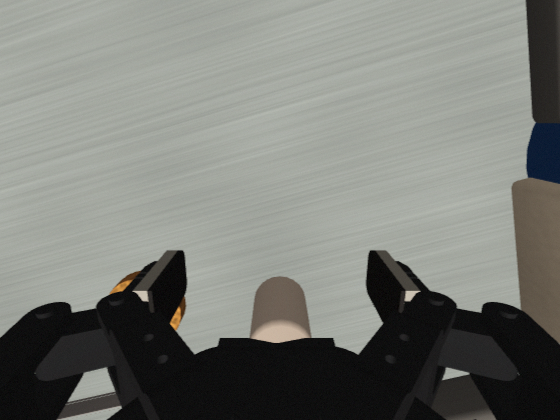

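```bash
cat > meas.py <<'E'
from h import *
def sleeves(f,verbose=True):
    P=cloud(f)
    return P
E
python3 - <<'E'
from h import *
f=grab('top'); im=f['frame'][:,:,::-1]
c=im[180:265,305:430]; cv2.imwrite('pics/mat.png',cv2.resize(c,None,fx=6,fy=6,interpolation=cv2.INTER_CUBIC))
c=im[80:260,200:300]; cv2.imwrite('pics/trk.png',cv2.resize(c,None,fx=3.3,fy=3.3,interpolation=cv2.INTER_CUBIC))
P=cloud(f)
print('table z',np.median(P[300:330,150:200,2]))
# tops
m=((P[...,2]>44)&(P[...,2]<60)).astype(np.uint8); m[:,:300]=0; m[:180]=0;m[265:]=0;m[:,430:]=0
n,l,s,ce=cv2.connectedComponentsWithStats(m)
for i in range(1,n):
    if s[i,4]<20: continue
    u,v=ce[i]; cnt=cv2.findContours((l==i).astype(np.uint8),cv2.RETR_EXTERNAL,cv2.CHAIN_APPROX_NONE)[0][0]
    (a,b),r=cv2.minEnclosingCircle(cnt)
    col=im[l==i].mean(0)
    print(ce[i].round(1),s[i],'world',world(f,a,b,52.).round(1),world(f,u,v,52.).round(1),'ztop',np.median(P[l==i][:,2]).round(1),'r',r,col.round())
    a,b=int(round(u)),int(round(v)); print(P[b-4:b+5,a-7:a+8,2].round(0).astype(int)[4])
E
```

```text
table z -0.01849660974392009
[329.9 197.8] [323 191  15  15 104] world [ 562.6 -237.5   52. ] [ 563.4 -237.2   52. ] ztop 51.8 r 7.280210018157959 [125. 116. 111.]
[46 52 51 -3  0 -1  1 -2  0  2 19 40 46 53 47]
[356.8 200.5] [350 194  15  14 107] world [ 554.4 -321.8   52. ] [ 554.7 -321.8   52. ] ztop 51.4 r 7.387562274932861 [121. 115. 110.]
[46 51 52  0 -1  6  3  1  3  9 28 36 53 56 51]
[382.7 206. ] [376 199  15  15 134] world [ 536.5 -403.4   52. ] [ 537.3 -403.4   52. ] ztop 51.3 r 7.402744293212891 [123. 115. 111.]
[49 53 50 54  3  4  7 14 19 33 47 45 46 52 55]
[352.7 235.5] [346 229  14  14 133] world [ 444.6 -306.5   52. ] [ 444.4 -306.5   52. ] ztop 52.2 r 7.263464450836182 [129. 121. 117.]
[53 50 46 51  3  2  1 -2 17 31 48 54 49 56  1]
[380.4 236.6] [373 229  15  15 107] world [ 441.8 -392.8   52. ] [ 441.2 -393.3   52. ] ztop 51.2 r 7.40616512298584 [117. 112. 109.]
[41 53 57  0  3 -3  1 -4  2  6 22 33 42 53 55]
[411.4 251. ] [404 244  16  15 112] world [ 395.7 -488.9   52. ] [ 396.3 -488.9   52. ] ztop 51.2 r 7.615413665771484 [82. 37. 65.]
[36 55 57 55  6 -3 -2 -2  3 16 29 40 44 56 54]
```

View pics/mat.png

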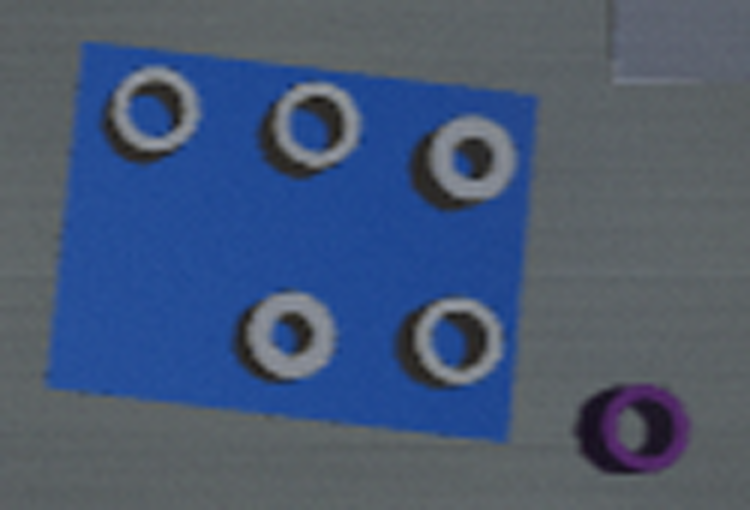

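View pics/trk.png

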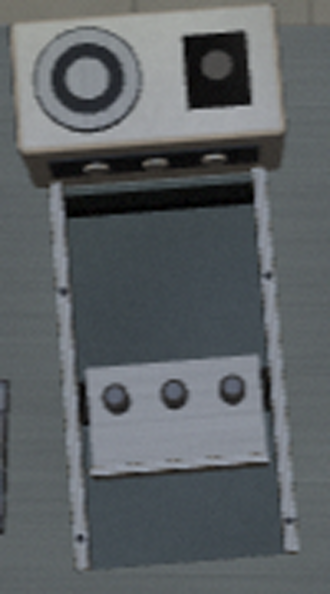

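```bash
cat > trk.py <<'E'
from h import *
def posts(f,zs=(47,62)):
    P=cloud(f); m=((P[...,2]>zs[0])&(P[...,2]<zs[1])).astype(np.uint8); m[:,:222]=0;m[:,290:]=0;m[:130]=0;m[250:]=0
    n,l,s,ce=cv2.connectedComponentsWithStats(m)
    for i in range(1,n):
        if s[i,4]>=8:print(ce[i].round(1),s[i],'z',np.median(P[l==i][:,2]).round(1),'w@z',world(f,*ce[i],np.median(P[l==i][:,2])).round(1),P[l==i].min(0).round(),P[l==i].max(0).round())
if __name__=='__main__':
    f=grab('top'); P=cloud(f); posts(f)
    # rails: z~32
    m=((P[...,2]>27)&(P[...,2]<38))
    for lo,hi in((212,232),(270,296)):
        pts=P[140:248,lo:hi][m[140:248,lo:hi]]; 
        vx,vy,x0,y0=cv2.fitLine(pts[:,:2].astype(np.float32),cv2.DIST_HUBER,0,.01,.01).ravel()
        print('rail',len(pts),np.degrees(np.arctan2(vy,vx)).round(2),'y at x=500', (y0+vy/vx*(500-x0)).round(1),'x range',pts[:,0].min().round(1),pts[:,0].max().round(1))
    # tray rim
    m=((P[...,2]>22)&(P[...,2]<36)).astype(np.uint8); m[:,:100]=0;m[:,208:]=0;m[:185]=0;m[248:]=0
    pts=np.argwhere(m)
    W=world(f,pts[:,1],pts[:,0],30.)[:,:2].astype(np.float32)
    print('tray',len(W),cv2.minAreaRect(W))
    f2=grab('side'); P2=cloud(f2)
    for v,u in((195,269),(205,283),(211,297)):
        print(world(f2,u,v).round(1))
    im=f2['frame'][:,:,::-1]; cv2.imwrite('pics/sidec.png',cv2.resize(im[150:270,200:380],None,fx=4,fy=4,interpolation=cv2.INTER_CUBIC))
E
python3 trk.py
```

```text
[237.5 131.2] [232 131  12   2  12] z 55.1 w@z [777.   55.5  55.1] [774.  38.  49.] [778.  73.  61.]
[254.5 130. ] [250 130  10   1  10] z 57.3 w@z [780.7   1.2  57.3] [779. -13.  50.] [783.  15.  62.]
[252.1 198.4] [249 195   7   8  40] z 54.7 w@z [560.6   7.8  54.7] [550.  -1.  49.] [572.  18.  60.]
[269.5 197.1] [266 194   8   7  43] z 53.4 w@z [565.1 -46.8  53.4] [556. -58.  47.] [576. -36.  59.]
[234.2 199.8] [231 197   8   7  42] z 54.7 w@z [556.1  63.7  54.7] [546.  52.  47.] [565.  74.  61.]
[270.  219.4] [258 217  23   5  47] z 58.3 w@z [494.1 -48.2  58.3] [489. -80.  47.] [502. -11.  62.]
[241.7 221.6] [227 219  30   6  57] z 58.6 w@z [487.2  39.5  58.6] [480.  -5.  47.] [496.  86.  62.]
rail 455 4.04 y at x=500 103.7 x range 409.3 755.6
rail 400 4.7 y at x=500 -96.0 x range 409.4 756.1
tray 401 ((504.642333984375, 312.62213134765625), (281.3471374511719, 150.4217987060547), 89.26111602783203)
[555.5  58.8  49.9]
[557.1  -3.7  44.9]
[565.  -55.6  47.2]
```

View pics/sidec.png

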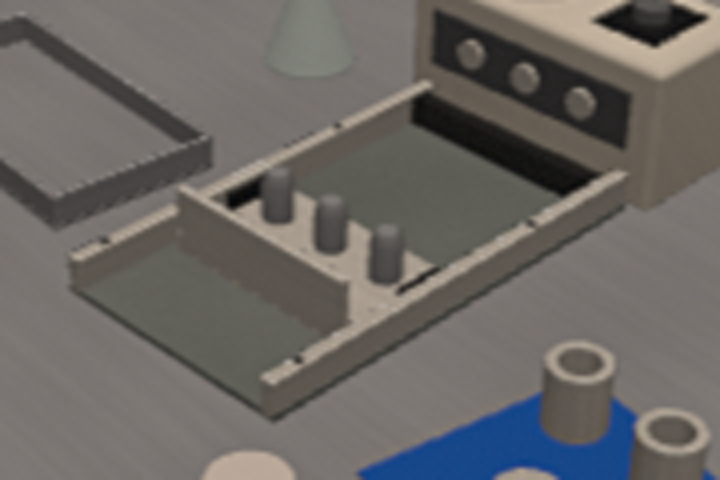

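```bash
cat > plan.py <<'E'
from h import *
import sys
YAW=4.5
def Rt(yaw):
    a=np.radians(yaw); z=np.array([np.cos(a),np.sin(a),0]); y=np.array([0,0,-1.]); return np.stack([np.cross(y,z),y,z],1)
def plan(tgts,w,yaw=YAW,smax=55,p=None,Rm=None):
    """waypoints in world mm -> rows"""
    if p is None:
        o=manip.observe(); p=np.array(o['ee_pos']);Rm=R.from_quat(o['tcp_rot']).as_matrix()
    rows=[]
    for t in tgts:
        t=np.array(t,float)
        rv=R.from_matrix(Rm.T@Rt(yaw)).as_rotvec()
        n=int(max(1,np.ceil(np.linalg.norm(t-p)/smax),np.ceil(np.linalg.norm(rv)/.18)))
        d=(t-p)/n
        for i in range(n):
            s=Rm.T@d/1000
            rows.append([*np.round(rv/n,3),*np.round(s,4),w])
            Rm=Rm@R.from_rotvec(rv/n).as_matrix()
        p=t
    for i in range(0,len(rows),8): print('CALL',[[float(x) for x in r] for r in rows[i:i+8]])
if __name__=='__main__':
    st(); a=sys.argv; w=float(a[1]); sm=float(a[2]); plan([list(map(float,s.split(','))) for s in a[3:]],w,smax=sm)
E
python3 plan.py .07 55 400,400,290 540,0,290 560,-200,290
```

```text
t 0.3 p [177.  625.3 231. ] q [ 0.701 -0.097  0.097 -0.7  ] F [0.2 1.  0.3] w 85.2
[[0.962, -0.0, 0.272], [-0.272, -0.001, 0.962], [0.0, -1.0, -0.001]] j [-1.36  0.54 -0.    1.54  0.    1.07 -0.07]
CALL [[0.0, 0.174, 0.0, 0.0394, -0.0084, -0.0223, 0.07], [0.0, 0.174, 0.0, 0.0427, -0.0084, -0.0151, 0.07], [0.0, 0.174, 0.0, 0.0447, -0.0084, -0.0075, 0.07], [0.0, 0.174, 0.0, 0.0453, -0.0084, 0.0003, 0.07], [0.0, 0.174, 0.0, 0.0445, -0.0084, 0.0081, 0.07], [0.0, 0.174, 0.0, 0.0425, -0.0084, 0.0157, 0.07], [0.0, 0.174, 0.0, 0.0391, -0.0084, 0.0228, 0.07], [-0.0, 0.0, 0.0, 0.0512, -0.0, 0.0135, 0.07]]
CALL [[-0.0, 0.0, 0.0, 0.0512, -0.0, 0.0135, 0.07], [-0.0, 0.0, 0.0, 0.0512, -0.0, 0.0135, 0.07], [-0.0, 0.0, 0.0, 0.0512, -0.0, 0.0135, 0.07], [-0.0, 0.0, 0.0, 0.0512, -0.0, 0.0135, 0.07], [-0.0, 0.0, 0.0, 0.0512, -0.0, 0.0135, 0.07], [-0.0, 0.0, 0.0, 0.0512, -0.0, 0.0135, 0.07], [-0.0, 0.0, 0.0, 0.0512, -0.0, 0.0135, 0.07], [-0.0, 0.0, -0.0, 0.0502, -0.0, 0.0011, 0.07]]
CALL [[-0.0, 0.0, -0.0, 0.0502, -0.0, 0.0011, 0.07], [-0.0, 0.0, -0.0, 0.0502, -0.0, 0.0011, 0.07], [-0.0, 0.0, -0.0, 0.0502, -0.0, 0.0011, 0.07]]
```

>>> apply_moves(motion=[[[0,0.174,0,0.039,-0.008,-0.022,0.07],[0,0.174,0,0.043,-0.008,-0.015,0.07],[0,0.174,0,0.045,-0.008,-0.008,0.07],[0,0.174,0,0.045,-0.008,0,0.07],[0,0.174,0,0.044,-0.008,0.008,0.07],[0,0.174,0,0.042,-0.008,0.016,0.07],[0,0.174,0,0.039,-0.008,0.023,0.07],[0,0,0,0.051,0,0.014,0.07]]])

```text
t: 1.3
ee_pos: [416.4, 343.1, 287.9]
tcp_rot: [-0.511, 0.49, -0.488, 0.511]
force: [1.7, -0.3, -0.3]
width: 70.2
```

```bash
python3 plan.py .07 60 540,0,290 560,-200,290
```

```text
t 1.3 p [416.4 343.1 287.9] q [-0.511  0.49  -0.488  0.511] F [ 1.7 -0.3 -0.3] w 70.2
[[0.045, -0.001, 0.999], [-0.999, 0.002, 0.045], [-0.002, -1.0, -0.001]] j [-1.07  0.3   0.37  1.79 -0.12  1.08 -0.61]
CALL [[0.0, -0.005, -0.0, 0.0498, -0.0004, 0.0155, 0.07], [0.0, -0.005, -0.0, 0.0498, -0.0004, 0.0152, 0.07], [0.0, -0.005, -0.0, 0.0499, -0.0004, 0.015, 0.07], [0.0, -0.005, -0.0, 0.05, -0.0004, 0.0147, 0.07], [0.0, -0.005, -0.0, 0.05, -0.0004, 0.0145, 0.07], [0.0, -0.005, -0.0, 0.0501, -0.0003, 0.0142, 0.07], [0.0, -0.005, -0.0, 0.0502, -0.0003, 0.014, 0.07], [0.0, 0.0, 0.0, 0.0502, -0.0, 0.0011, 0.07]]
CALL [[0.0, 0.0, 0.0, 0.0502, -0.0, 0.0011, 0.07], [0.0, 0.0, 0.0, 0.0502, -0.0, 0.0011, 0.07], [0.0, 0.0, 0.0, 0.0502, -0.0, 0.0011, 0.07]]
```

Works well. Continue over the carriage and look with the wrist camera on the way.

>>> apply_moves(motion=[[[0,-0.005,0,0.05,0,0.015,0.07],[0,-0.005,0,0.05,0,0.015,0.07],[0,-0.005,0,0.05,0,0.015,0.07],[0,-0.005,0,0.05,0,0.015,0.07],[0,-0.005,0,0.05,0,0.015,0.07],[0,-0.005,0,0.05,0,0.015,0.07],[0,-0.005,0,0.05,0,0.015,0.07],[0,0,0,0,0,0,0.07]]])

```text
t: 2.3
ee_pos: [546.1, -15.8, 288.6]
tcp_rot: [-0.517, 0.481, -0.481, 0.52]
force: [0.5, 0.6, 0.6]
width: 70.0
```

```bash
python3 - <<'E'
from h import *
st(); f=grab('wrist','w1'); P=cloud(f)
print(np.nanmin(P[...,2]))
E
```

```text
t 2.3 p [546.1 -15.8 288.6] q [-0.517  0.481 -0.481  0.52 ] F [0.5 0.6 0.6] w 70.0
[[0.075, 0.004, 0.997], [-0.997, 0.003, 0.075], [-0.003, -1.0, 0.004]] j [-0.49  0.32  0.56  1.78 -0.19  1.09  0.21]
-756.4788648814284
```

View pics/w1.png

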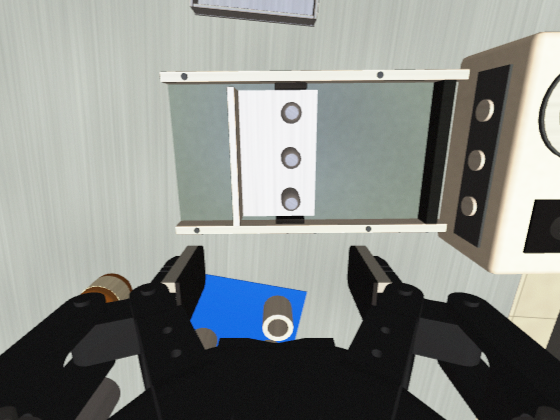

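```bash
cat > wp.py <<'E'
from h import *
def wposts(f,rows=(60,240),cols=(220,330)):
    P=cloud(f); m=((P[...,2]>52)&(P[...,2]<62)).astype(np.uint8)
    k=np.zeros_like(m);k[rows[0]:rows[1],cols[0]:cols[1]]=1;m*=k
    n,l,s,ce=cv2.connectedComponentsWithStats(m)
    for i in range(1,n):
        if s[i,4]>=30: print('wpost',ce[i].round(1),s[i],'z',np.median(P[l==i][:,2]).round(1),world(f,*ce[i],56.).round(1))
if __name__=='__main__':
    f=grab('wrist'); wposts(f)
    P=cloud(f)
    for r,name in(((70,82),'L'),((225,232),'R')):
        pts=P[r[0]:r[1],240:430].reshape(-1,3); pts=pts[(pts[:,2]>29)&(pts[:,2]<36)]
        vx,vy,x0,y0=cv2.fitLine(pts[:,:2].astype(np.float32),cv2.DIST_HUBER,0,.01,.01).ravel()
        print(name,len(pts),np.degrees(np.arctan(vy/vx)).round(2),(y0+vy/vx*(560-x0)).round(1))
E
python3 wp.py; python3 plan.py .07 55 561,-237,290
```

```text
wpost [234.5 157.2] [228  90  13 139 839] z 61.0 [492.6   7.7  56. ]
wpost [292.2 115.2] [284 107  17  18 228] z 55.8 [559.   62.8  56. ]
wpost [292.  161.8] [284 154  16  16 201] z 55.8 [563.8   7.6  56. ]
wpost [291.4 205. ] [284 198  16  15 174] z 55.8 [568.3 -47.9  56. ]
L 1604 4.63 108.3
R 1004 4.48 -89.9
t 2.4 p [545.3 -10.8 288.1] q [-0.518  0.48  -0.478  0.522] F [ 0.2 -0.1 -0.3] w 69.8
[[0.081, 0.002, 0.997], [-0.997, 0.006, 0.081], [-0.006, -1.0, 0.003]] j [-0.5   0.32  0.55  1.78 -0.2   1.09  0.2 ]
CALL [[-0.001, 0.001, -0.001, 0.0453, -0.0006, -0.0006, 0.07], [-0.001, 0.001, -0.001, 0.0453, -0.0006, -0.0005, 0.07], [-0.001, 0.001, -0.001, 0.0453, -0.0005, -0.0005, 0.07], [-0.001, 0.001, -0.001, 0.0453, -0.0005, -0.0005, 0.07], [-0.001, 0.001, -0.001, 0.0454, -0.0004, -0.0005, 0.07]]
```

>>> apply_moves(motion=[[[0,0,0,0.045,-0.001,-0.001,0.07],[0,0,0,0.045,0,-0.001,0.07],[0,0,0,0.045,0,-0.001,0.07],[0,0,0,0.045,0,-0.001,0.07],[0,0,0,0.045,0,-0.001,0.07],[0,0,0,0,0.04,0,0.07],[0,0,0,0,0.04,0,0.07],[0,0,0,0,0,0,0.07]]])

```text
t: 3.4
ee_pos: [565.1, -220.8, 204.7]
tcp_rot: [-0.522, 0.475, -0.469, 0.531]
force: [-0.5, 0.7, 0.8]
width: 70.1
```

```bash
cat > sl.py <<'E'
from h import *
def rings(f,box=(150,310,300,440),zr=(42,62),zt=52.,mn=15):
    """tops of sleeves in top view; box=(v0,v1,u0,u1)"""
    im=f['frame'].astype(int);P=cloud(f); m=((P[...,2]>zr[0])&(P[...,2]<zr[1])).astype(np.uint8)
    k=np.zeros_like(m);k[box[0]:box[1],box[2]:box[3]]=1;m*=k
    n,l,s,ce=cv2.connectedComponentsWithStats(m); out=[]
    for i in range(1,n):
        if s[i,4]<mn: continue
        cnt=cv2.findContours((l==i).astype(np.uint8),cv2.RETR_EXTERNAL,cv2.CHAIN_APPROX_NONE)[0][0]
        (a,b),r=cv2.minEnclosingCircle(cnt)
        print('ring px',np.round([a,b],1),s[i].tolist(),'r',round(r,1),'w',world(f,a,b,zt).round(1),'z',np.median(P[l==i][:,2]).round(1),im[l==i].mean(0).round().tolist())
if __name__=='__main__':
    import sys
    st(); f=grab('top',sys.argv[1]); rings(f); grab('wrist',sys.argv[1]+'w')
E
python3 sl.py s1
```

```text
t 3.4 p [ 565.1 -220.8  204.7] q [-0.522  0.475 -0.469  0.531] F [-0.5  0.7  0.8] w 70.1
[[0.109, 0.003, 0.994], [-0.994, 0.016, 0.109], [-0.015, -1.0, 0.005]] j [-0.08  0.54  0.55  1.71 -0.35  0.99  0.7 ]
ring px [359. 202.] [355, 197, 10, 11, 41] r 6.4 w [ 550.  -328.8   52. ] z 51.8 [120.0, 125.0, 133.0]
ring px [382.5 206. ] [375, 199, 16, 15, 137] r 7.5 w [ 537.4 -402.9   52. ] z 50.9 [119.0, 123.0, 131.0]
ring px [352.5 235.5] [346, 229, 14, 14, 134] r 7.4 w [ 444.4 -306.    52. ] z 51.6 [126.0, 131.0, 138.0]
ring px [380.1 236.4] [373, 229, 15, 15, 108] r 7.5 w [ 441.6 -392.3   52. ] z 50.8 [117.0, 120.0, 126.0]
ring px [411.2 250.8] [404, 244, 16, 15, 121] r 7.8 w [ 396.7 -488.2   52. ] z 51.0 [68.0, 39.0, 85.0]
ring px [326.6 281.7] [317, 272, 14, 20, 51] r 9.9 w [ 301.9 -222.9   52. ] z 56.5 [65.0, 48.0, 34.0]
ring px [388. 286.] [383, 282, 11, 9, 19] r 6.4 w [ 288.7 -412.5   52. ] z 50.7 [33.0, 32.0, 34.0]
```

View pics/s1w.png

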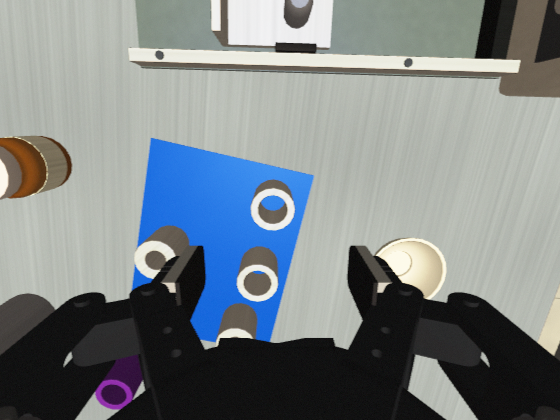

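View pics/s1.png

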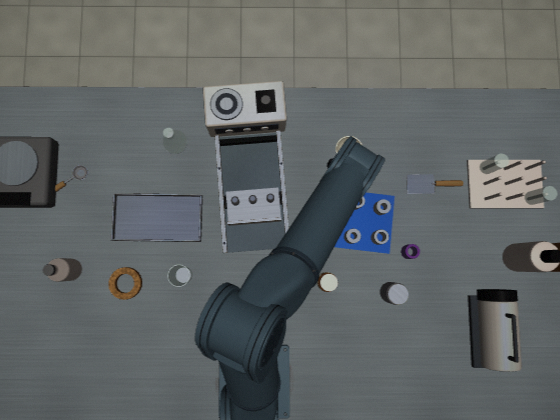

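```bash
python3 - <<'E'
from sl import *
f=grab('wrist'); rings(f,box=(100,345,120,330),mn=150)
E
python3 plan.py .075 30 562,-237,120 562,-237,80; 
```

```text
ring px [271.5 206.5] [250, 185, 44, 44, 980] r 22.2 w [ 565.3 -238.1   52. ] z 52.0 [209.0, 208.0, 205.0]
ring px [156.5 256. ] [134, 236, 46, 42, 1030] r 22.7 w [ 448.8 -305.7   52. ] z 52.0 [194.0, 191.0, 179.0]
ring px [256.6 279. ] [236, 259, 42, 41, 946] r 21.0 w [ 557.6 -321.7   52. ] z 51.9 [192.0, 189.0, 181.0]
ring px [235.  338.5] [216, 321, 39, 24, 505] r 19.8 w [ 539.9 -400.2   52. ] z 51.8 [179.0, 175.0, 162.0]
t 3.55 p [ 567.6 -222.8  208.8] q [-0.521  0.472 -0.472  0.532] F [0.  1.1 1.2] w 70.3
[[0.109, 0.01, 0.994], [-0.994, 0.013, 0.109], [-0.012, -1.0, 0.012]] j [-0.08  0.54  0.55  1.7  -0.35  0.99  0.7 ]
CALL [[-0.003, 0.008, -0.003, 0.0036, 0.0221, -0.002, 0.075], [-0.003, 0.008, -0.003, 0.0036, 0.0221, -0.0019, 0.075], [-0.003, 0.008, -0.003, 0.0035, 0.0222, -0.0019, 0.075], [-0.003, 0.008, -0.003, 0.0035, 0.0222, -0.0018, 0.075], [0.0, 0.0, 0.0, 0.0, 0.02, 0.0, 0.075], [0.0, 0.0, 0.0, 0.0, 0.02, 0.0, 0.075]]
```

>>> apply_moves(motion=[[[-0.003,0.008,-0.003,0.0036,0.022,-0.001,0.075],[-0.003,0.008,-0.003,0.0036,0.022,-0.001,0.075],[-0.003,0.008,-0.003,0.0036,0.022,-0.001,0.075],[-0.003,0.008,-0.003,0.0036,0.022,-0.001,0.075],[0,0,0,0,0.02,0,0.075],[0,0,0,0,0.02,0,0.075],[0,0,0,0,0,0,0.075]]])

```text
t: 4.42
ee_pos: [570.2, -236.7, 78.8]
tcp_rot: [-0.518, 0.477, -0.483, 0.521]
force: [-0.3, -0.5, 0.7]
width: 75.3
```

```bash
python3 plan.py .075 20 564,-237.5,20
```

```text
t 4.42 p [ 570.2 -236.7   78.8] q [-0.518  0.477 -0.483  0.521] F [-0.3 -0.5  0.7] w 75.3
[[0.078, 0.008, 0.997], [-0.997, -0.002, 0.078], [0.003, -1.0, 0.008]] j [-0.01  0.72  0.47  1.76 -0.45  0.77  0.77]
CALL [[-0.003, -0.0, 0.001, 0.0001, 0.0196, -0.0022, 0.075], [-0.003, -0.0, 0.001, 0.0001, 0.0196, -0.0022, 0.075], [-0.003, -0.0, 0.001, 0.0001, 0.0196, -0.0021, 0.075]]
```

>>> apply_moves(motion=[[[-0.003,0,0,0,0.01,-0.004,0.075],[-0.003,0,0,0,0.018,-0.003,0.075],[-0.003,0,0,0,0.018,-0.002,0.075],[0,0,0,0,0.012,0,0.075],[0,0,0,0,0,0,0.075]]])

```text
t: 5.05
ee_pos: [561.5, -237.8, 17.5]
tcp_rot: [0.52, -0.479, 0.481, -0.518]
force: [0.1, -0.4, 0.2]
width: 74.6
```

```bash
python3 plan.py .075 20 564,-237.5,20; python3 -c "
from h import *
grab('wrist','g1')"
```

```text
t 5.05 p [ 561.5 -237.8   17.5] q [ 0.52  -0.479  0.481 -0.518] F [ 0.1 -0.4  0.2] w 74.6
[[0.078, 0.0, 0.997], [-0.997, -0.003, 0.078], [0.003, -1.0, -0.0]] j [ 0.03  0.81  0.42  1.78 -0.49  0.66  0.81]
CALL [[0.0, -0.0, 0.003, -0.0001, -0.0025, 0.0025, 0.075]]
```

View pics/g1.png

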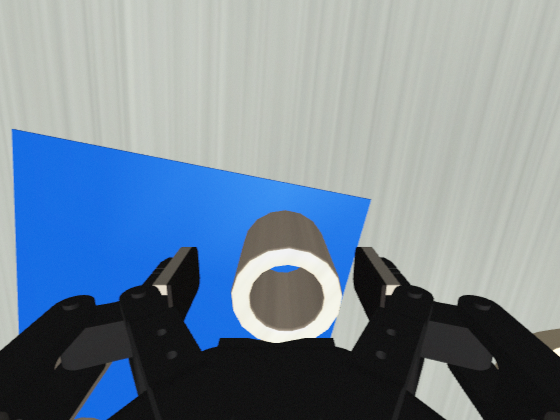

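>>> apply_moves(motion=[[[0,0,0,0,-0.001,0.003,0.075],[0,0,0,0,0,0,0.06],[0,0,0,0,0,0,0.05],[0,0,0,0,0,0,0.04],[0,0,0,0,0,0,0.035],[0,0,0,0,0,0,0.035]]])

```text
t: 5.85
ee_pos: [566.6, -238.3, 21.1]
tcp_rot: [0.519, -0.478, 0.482, -0.519]
force: [-0.3, -0.3, 0.7]
width: 45.0
```

```bash
python3 -c "
from h import *
st();grab('wrist','g2')"
```

```text
t 5.85 p [ 566.6 -238.3   21.1] q [ 0.519 -0.478  0.482 -0.519] F [-0.3 -0.3  0.7] w 45.0
[[0.078, 0.004, 0.997], [-0.997, -0.005, 0.078], [0.005, -1.0, 0.004]] j [ 0.02  0.8   0.42  1.77 -0.49  0.67  0.8 ]
```

View pics/g2.png

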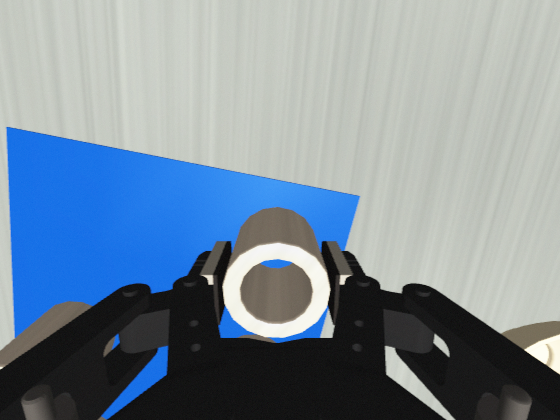

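```bash
python3 plan.py .035 50 566,-238,150 558.5,63,150
```

```text
t 5.9 p [ 566.6 -238.3   21.1] q [ 0.52  -0.478  0.482 -0.519] F [ 0.7  0.9 -0.5] w 44.9
[[0.078, 0.004, 0.997], [-0.997, -0.005, 0.078], [0.005, -1.0, 0.004]] j [ 0.02  0.8   0.42  1.77 -0.49  0.67  0.8 ]
CALL [[-0.001, 0.0, 0.002, 0.0001, -0.043, -0.0, 0.035], [-0.001, 0.0, 0.002, 0.0, -0.043, -0.0001, 0.035], [-0.001, 0.0, 0.002, -0.0, -0.043, -0.0001, 0.035], [0.0, -0.0, -0.0, -0.043, -0.0, 0.0023, 0.035], [0.0, -0.0, -0.0, -0.043, -0.0, 0.0023, 0.035], [0.0, -0.0, -0.0, -0.043, -0.0, 0.0023, 0.035], [0.0, -0.0, -0.0, -0.043, -0.0, 0.0023, 0.035], [0.0, -0.0, -0.0, -0.043, -0.0, 0.0023, 0.035]]
CALL [[0.0, -0.0, -0.0, -0.043, -0.0, 0.0023, 0.035], [0.0, -0.0, -0.0, -0.043, -0.0, 0.0023, 0.035]]
```

>>> apply_moves(motion=[[[0,0,0,0,-0.04,0,0.035],[0,0,0,0,-0.045,0,0.035],[0,0,0,0,-0.045,0,0.035],[0,0,0,-0.043,0,0.0023,0.035],[0,0,0,-0.043,0,0.0023,0.035],[0,0,0,-0.043,0,0.0023,0.035],[0,0,0,-0.043,0,0.0023,0.035],[0,0,0,-0.043,0,0.0023,0.035]]])

```text
t: 6.9
ee_pos: [559.6, -20.6, 152.9]
tcp_rot: [0.518, -0.48, 0.484, -0.516]
force: [0.5, 0.1, -1.1]
width: 44.4
```

```bash
python3 plan.py .035 45 558.5,63,135
```

```text
t 6.9 p [559.6 -20.6 152.9] q [ 0.518 -0.48   0.484 -0.516] F [ 0.5  0.1 -1.1] w 44.4
[[0.07, 0.003, 0.998], [-0.998, -0.006, 0.07], [0.006, -1.0, 0.002]] j [-0.46  0.54  0.55  1.87 -0.36  0.83  0.34]
CALL [[-0.001, -0.004, 0.003, -0.0418, 0.0087, 0.0024, 0.035], [-0.001, -0.004, 0.003, -0.0418, 0.0088, 0.0026, 0.035]]
```

>>> apply_moves(motion=[[[0,-0.004,0.002,-0.036,0.005,0.0024,0.035],[0,-0.004,0.002,-0.03,0.008,0.003,0.035],[0,0,0,-0.008,0.005,0,0.035],[0,0,0,0,0,0,0.035],[0,0,0,0,0,0,0.035]]])

```text
t: 7.52
ee_pos: [558.4, 58.1, 133.5]
tcp_rot: [0.52, -0.478, 0.48, -0.52]
force: [-0.3, -0.5, -1.5]
width: 44.9
```

```bash
python3 plan.py .035 45 558.5,63,110; python3 - <<'E'
from sl import *
f=grab('wrist','p1'); f=grab('top','p1t')
rings(f,box=(170,225,215,300),zr=(100,185),zt=166.)
f=grab('side'); cv2.imwrite('pics/p1s.png',cv2.resize(f['frame'][100:250,200:380,::-1],None,fx=4,fy=4))
E
```

```text
t 7.53 p [558.4  58.1 133.5] q [ 0.52  -0.478  0.48  -0.52 ] F [-0.3 -0.5 -1.5] w 44.9
[[0.083, 0.001, 0.997], [-0.997, -0.001, 0.083], [0.002, -1.0, 0.001]] j [-0.58  0.56  0.52  1.88 -0.38  0.8   0.23]
CALL [[-0.001, 0.004, 0.002, -0.0049, 0.0235, 0.0005, 0.035]]
ring px [240.  199.5] [238, 196, 5, 8, 16] r 4.0 w [541.4  39.1 166. ] z 130.2 [56.0, 56.0, 54.0]
```

View pics/p1.png

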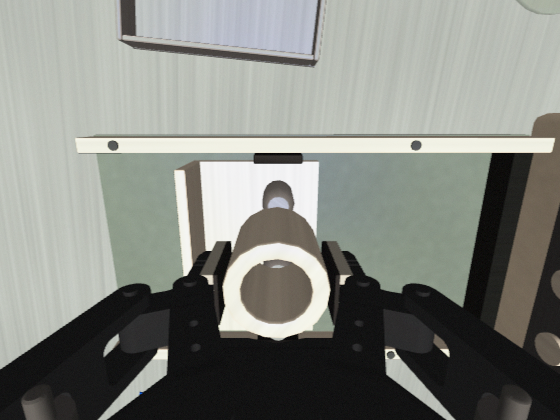

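View pics/p1s.png

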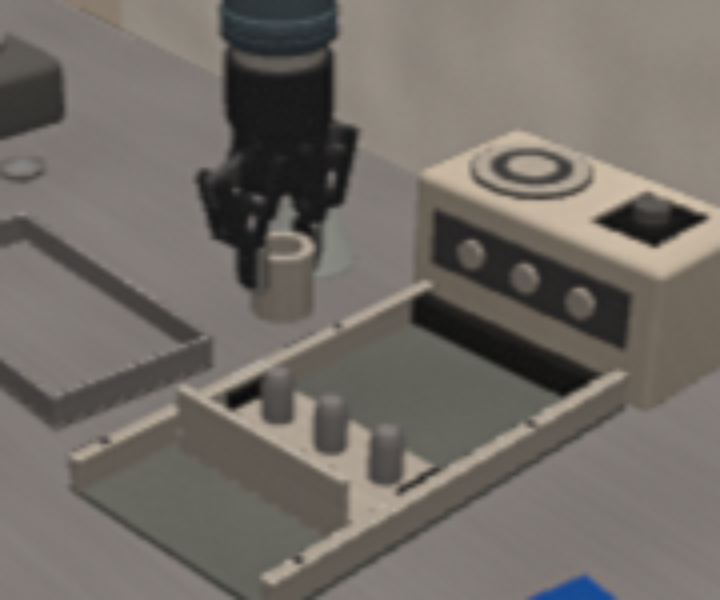

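>>> apply_moves(motion=[[[0,0.004,0,-0.004,0.02,0,0.035],[0,0,0,-0.001,0.015,0,0.035],[0,0,0,0,0.01,0,0.035],[0,0,0,0,0,0,0.035],[0,0,0,0,0,0,0.035]]])

```text
t: 8.3
ee_pos: [557.6, 62.4, 84.6]
tcp_rot: [0.519, -0.48, 0.481, -0.518]
force: [-0.3, -0.2, -1.8]
width: 44.7
```

```bash
python3 plan.py .035 45 558.5,63,83; python3 - <<'E'
from sl import *
f=grab('wrist','p2')
f=grab('side'); cv2.imwrite('pics/p2s.png',cv2.resize(f['frame'][130:230,220:340,::-1],None,fx=6,fy=6))
E
```

```text
t 8.3 p [557.6  62.4  84.6] q [ 0.519 -0.48   0.481 -0.518] F [-0.3 -0.2 -1.8] w 44.7
[[0.076, -0.0, 0.997], [-0.997, -0.002, 0.076], [0.002, -1.0, -0.0]] j [-0.55  0.64  0.48  1.9  -0.43  0.71  0.26]
CALL [[0.0, -0.002, 0.002, -0.0006, 0.0016, 0.001, 0.035]]
```

View pics/p2.png

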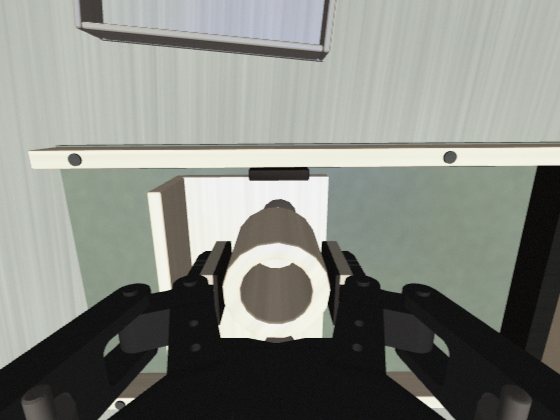

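View pics/p2s.png

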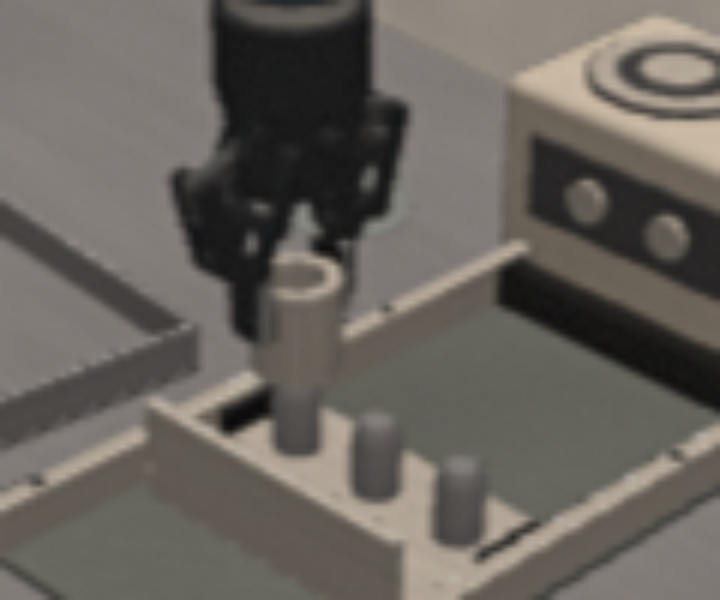

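>>> apply_moves(motion=[[[0,0,0,-0.001,0.008,0.0005,0.035],[0,0,0,0,0.008,0,0.035],[0,0,0,0,0.008,0,0.035]]])

```text
t: 8.78
ee_pos: [559.1, 63.8, 60.4]
tcp_rot: [-0.518, 0.48, -0.481, 0.519]
force: [0.3, -0.5, -1.9]
width: 44.7
```

>>> apply_moves(motion=[[[0,0,0,0,0.008,0,0.035],[0,0,0,0,0.008,0,0.035],[0,0,0,0,0.005,0,0.035],[0,0,0,0,0.002,0,0.035]]])

```text
t: 9.28
ee_pos: [558.7, 63.8, 36.8]
tcp_rot: [-0.519, 0.48, -0.481, 0.519]
force: [-13.0, 1.3, 42.9]
width: 45.0
```

>>> apply_moves(motion=[[[0,0,0,0,-0.002,0,0.05],[0,0,0,0,0,0,0.062],[0,0,0,0,0,0,0.062]]])

```text
t: 9.65
ee_pos: [559.5, 63.8, 39.3]
tcp_rot: [-0.518, 0.48, -0.481, 0.519]
force: [0.2, 0.7, 0.3]
width: 62.4
```

```bash
python3 - <<'E'
from sl import *
st();f=grab('wrist','p3')
E
```

```text
t 9.65 p [559.5  63.8  39.3] q [-0.518  0.48  -0.481  0.519] F [0.2 0.7 0.3] w 62.4
[[0.076, 0.002, 0.997], [-0.997, 0.001, 0.076], [-0.001, -1.0, 0.002]] j [-0.51  0.71  0.43  1.9  -0.48  0.63  0.3 ]
```

View pics/p3.png

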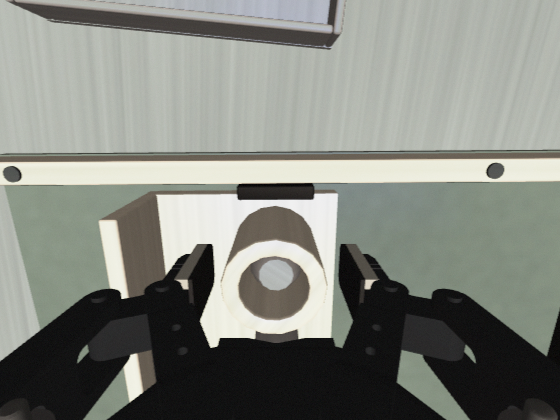

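```bash
python3 plan.py .07 57 559,63,145 557,-322,145
```

```text
t 9.7 p [559.5  63.8  39.3] q [-0.518  0.48  -0.481  0.519] F [-0.1 -0.8  0.1] w 62.2
[[0.076, 0.002, 0.997], [-0.997, 0.001, 0.076], [-0.0, -1.0, 0.002]] j [-0.51  0.71  0.43  1.9  -0.48  0.63  0.3 ]
CALL [[-0.001, -0.001, -0.0, 0.0004, -0.0528, -0.0002, 0.07], [-0.001, -0.001, -0.0, 0.0004, -0.0528, -0.0002, 0.07], [-0.0, -0.0, -0.0, 0.0548, 0.0, -0.0046, 0.07], [-0.0, -0.0, -0.0, 0.0548, 0.0, -0.0046, 0.07], [-0.0, -0.0, -0.0, 0.0548, 0.0, -0.0046, 0.07], [-0.0, -0.0, -0.0, 0.0548, 0.0, -0.0046, 0.07], [-0.0, -0.0, -0.0, 0.0548, 0.0, -0.0046, 0.07], [-0.0, -0.0, -0.0, 0.0548, 0.0, -0.0046, 0.07]]
CALL [[-0.0, -0.0, -0.0, 0.0548, 0.0, -0.0046, 0.07]]
```

>>> apply_moves(motion=[[[0,0,0,0,-0.03,0,0.062],[0,0,0,0,-0.05,0,0.062],[0,0,0,0.02,-0.035,-0.002,0.07],[0,0,0,0.055,0,-0.0046,0.07],[0,0,0,0.055,0,-0.0046,0.07],[0,0,0,0.055,0,-0.0046,0.07],[0,0,0,0.055,0,-0.0046,0.07],[0,0,0,0.055,0,-0.0046,0.07]]])

```text
t: 10.7
ee_pos: [560.0, -233.6, 156.3]
tcp_rot: [-0.521, 0.477, -0.477, 0.523]
force: [1.7, -0.4, 0.6]
width: 70.0
```

```bash
python3 plan.py .075 50 557,-322,145; python3 - <<'E'
from sl import *
f=grab('top'); rings(f);rings(f,box=(170,215,215,300),zr=(56,80),zt=68.)
E
```

```text
t 10.7 p [ 560.  -233.6  156.3] q [-0.521  0.477 -0.477  0.523] F [ 1.7 -0.4  0.6] w 70.0
[[0.09, 0.003, 0.996], [-0.996, 0.002, 0.09], [-0.002, -1.0, 0.003]] j [-0.06  0.6   0.54  1.75 -0.39  0.9   0.74]
CALL [[-0.002, 0.006, -0.001, 0.0439, 0.0055, -0.0055, 0.075], [-0.002, 0.006, -0.001, 0.0439, 0.0056, -0.0052, 0.075]]
ring px [359.5 202.5] [356, 198, 9, 10, 35] r 5.7 w [ 548.4 -330.4   52. ] z 51.6 [121.0, 126.0, 134.0]
ring px [382.5 205.9] [375, 199, 16, 15, 134] r 7.5 w [ 537.7 -402.8   52. ] z 51.1 [121.0, 126.0, 134.0]
ring px [352.5 235.5] [346, 229, 14, 14, 135] r 7.4 w [ 444.4 -306.    52. ] z 51.0 [126.0, 131.0, 138.0]
ring px [380.1 236.4] [373, 229, 15, 15, 108] r 7.5 w [ 441.6 -392.3   52. ] z 50.9 [117.0, 120.0, 126.0]
ring px [411.4 250.9] [404, 244, 16, 15, 114] r 7.6 w [ 396.6 -488.9   52. ] z 51.3 [71.0, 40.0, 89.0]
ring px [326.5 281.8] [317, 272, 14, 20, 52] r 9.9 w [ 301.8 -222.6   52. ] z 53.8 [69.0, 54.0, 40.0]
ring px [390.5 292. ] [382, 282, 12, 21, 32] r 10.3 w [ 270.4 -419.6   52. ] z 52.4 [33.0, 33.0, 34.0]
ring px [233.8 199.7] [227, 193, 15, 15, 109] r 7.4 w [554.5  64.2  68. ] z 67.4 [129.0, 132.0, 136.0]
```

>>> apply_moves(motion=[[[0,0.006,0,0.044,0.006,-0.004,0.075],[0,0.006,0,0.038,0.02,-0.004,0.075],[0,0,0,0,0.03,0,0.075],[0,0,0,0,0.012,0,0.075],[0,0,0,0,0,0,0.075]]])

```text
t: 11.38
ee_pos: [555.8, -331.9, 87.5]
tcp_rot: [0.517, -0.481, 0.486, -0.515]
force: [-0.6, 1.6, -0.4]
width: 75.4
```

```bash
python3 plan.py .075 20 557.5,-322,21; python3 - <<'E'
from sl import *
f=grab('wrist','b1'); rings(f,box=(150,345,180,350),mn=150)
E
```

```text
t 11.38 p [ 555.8 -331.9   87.5] q [ 0.517 -0.481  0.486 -0.515] F [-0.6  1.6 -0.4] w 75.4
[[0.064, 0.004, 0.998], [-0.998, -0.007, 0.064], [0.007, -1.0, 0.003]] j [ 0.13  0.76  0.5   1.67 -0.46  0.83  0.89]
CALL [[-0.001, -0.004, 0.002, -0.0026, 0.0166, 0.0005, 0.075], [-0.001, -0.004, 0.002, -0.0025, 0.0166, 0.0006, 0.075], [-0.001, -0.004, 0.002, -0.0025, 0.0166, 0.0006, 0.075], [-0.001, -0.004, 0.002, -0.0025, 0.0166, 0.0006, 0.075]]
ring px [280.7 218.1] [245, 182, 73, 73, 2681] r 36.5 w [ 557.4 -322.6   52. ] z 52.0 [216.0, 215.0, 210.0]
ring px [247.2 324.9] [215, 294, 65, 49, 2118] r 33.4 w [ 539.6 -401.5   52. ] z 51.9 [198.0, 195.0, 184.0]
```

View pics/b1.png

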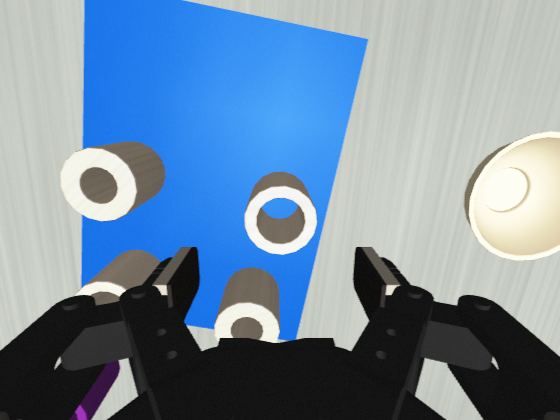

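>>> apply_moves(motion=[[[0,-0.01,0,-0.007,0.004,0.001,0.075],[0,-0.004,0,-0.003,0.016,0.001,0.075],[0,0,0,0,0.018,0,0.075],[0,0,0,0,0.015,0,0.075],[0,0,0,0,0,0,0.075]]])

```text
t: 12.05
ee_pos: [559.6, -319.5, 32.7]
tcp_rot: [0.52, -0.476, 0.482, -0.52]
force: [-0.7, -0.3, 0.2]
width: 75.1
```

```bash
python3 plan.py .075 20 557.5,-322,21
```

```text
t 12.05 p [ 559.6 -319.5   32.7] q [ 0.52  -0.476  0.482 -0.52 ] F [-0.7 -0.3  0.2] w 75.1
[[0.082, 0.007, 0.997], [-0.997, -0.007, 0.082], [0.007, -1.0, 0.006]] j [ 0.14  0.83  0.45  1.69 -0.49  0.73  0.92]
CALL [[-0.006, 0.004, 0.007, 0.0022, 0.0117, -0.0024, 0.075]]
```

>>> apply_moves(motion=[[[-0.006,0.004,0.007,0.0025,0.006,-0.0015,0.075],[0,0,0,0,0.006,0,0.075],[0,0,0,0,0,0,0.06],[0,0,0,0,0,0,0.05],[0,0,0,0,0,0,0.04],[0,0,0,0,0,0,0.035],[0,0,0,0,0,0,0.035]]])

```text
t: 12.92
ee_pos: [558.8, -323.5, 21.1]
tcp_rot: [0.519, -0.48, 0.481, -0.519]
force: [-0.4, 0.2, -1.8]
width: 44.0
```

```bash
python3 plan.py .035 45 557.5,-322,150 563,7.8,140
```

```text
t 12.93 p [ 558.8 -323.5   21.1] q [ 0.519 -0.48   0.481 -0.519] F [-0.4  0.2 -1.8] w 44.0
[[0.077, 0.001, 0.997], [-0.997, -0.001, 0.077], [0.001, -1.0, 0.001]] j [ 0.16  0.85  0.44  1.68 -0.5   0.73  0.92]
CALL [[-0.0, -0.0, 0.0, -0.0005, -0.043, -0.0003, 0.035], [-0.0, -0.0, 0.0, -0.0005, -0.043, -0.0003, 0.035], [-0.0, -0.0, 0.0, -0.0005, -0.043, -0.0004, 0.035], [0.0, 0.0, 0.0, -0.041, 0.0012, 0.0039, 0.035], [0.0, 0.0, 0.0, -0.041, 0.0012, 0.0039, 0.035], [0.0, 0.0, 0.0, -0.041, 0.0012, 0.0039, 0.035], [0.0, 0.0, 0.0, -0.041, 0.0012, 0.0039, 0.035], [0.0, 0.0, 0.0, -0.041, 0.0012, 0.0039, 0.035]]
CALL [[0.0, 0.0, 0.0, -0.041, 0.0012, 0.0039, 0.035], [0.0, 0.0, 0.0, -0.041, 0.0012, 0.0039, 0.035], [0.0, 0.0, 0.0, -0.041, 0.0012, 0.0039, 0.035]]
```

>>> apply_moves(motion=[[[0,0,0,0,-0.04,0,0.035],[0,0,0,0,-0.045,0,0.035],[0,0,0,0,-0.045,0,0.035],[0,0,0,-0.045,0,0.004,0.035],[0,0,0,-0.045,0,0.004,0.035],[0,0,0,-0.045,0,0.004,0.035],[0,0,0,-0.045,0,0.004,0.035],[0,0,0,-0.045,0,0.004,0.035]]])

```text
t: 13.92
ee_pos: [560.4, -95.4, 154.7]
tcp_rot: [0.517, -0.481, 0.483, -0.517]
force: [1.2, 0.2, -2.7]
width: 44.1
```

```bash
python3 plan.py .035 45 563.3,7.2,135
```

```text
t 13.93 p [560.4 -95.4 154.7] q [ 0.517 -0.481  0.483 -0.517] F [ 1.2  0.2 -2.7] w 44.1
[[0.069, 0.002, 0.998], [-0.998, -0.003, 0.069], [0.003, -1.0, 0.002]] j [-0.33  0.55  0.56  1.85 -0.38  0.85  0.49]
CALL [[-0.0, -0.003, 0.001, -0.0341, 0.0065, 0.0033, 0.035], [-0.0, -0.003, 0.001, -0.0341, 0.0065, 0.0034, 0.035], [-0.0, -0.003, 0.001, -0.0341, 0.0065, 0.0035, 0.035]]
```

>>> apply_moves(motion=[[[0,-0.003,0,-0.036,0.0,0.0035,0.035],[0,-0.003,0,-0.032,0.006,0.0035,0.035],[0,-0.003,0,-0.022,0.012,0.003,0.035],[0,0,0,-0.005,0.01,0,0.035],[0,0,0,0,0,0,0.035],[0,0,0,0,0,0,0.035]]])

```text
t: 14.68
ee_pos: [562.7, 4.8, 124.6]
tcp_rot: [0.521, -0.478, 0.48, -0.52]
force: [0.3, 0.0, -1.1]
width: 44.1
```

```bash
python3 plan.py .035 15 563.3,7.2,84
```

```text
t 14.68 p [562.7   4.8 124.6] q [ 0.521 -0.478  0.48  -0.52 ] F [ 0.3  0.  -1.1] w 44.1
[[0.082, 0.001, 0.997], [-0.997, -0.003, 0.082], [0.003, -1.0, 0.001]] j [-0.48  0.58  0.53  1.88 -0.4   0.78  0.34]
CALL [[-0.0, 0.001, 0.001, -0.0008, 0.0135, 0.0003, 0.035], [-0.0, 0.001, 0.001, -0.0008, 0.0135, 0.0003, 0.035], [-0.0, 0.001, 0.001, -0.0008, 0.0135, 0.0003, 0.035]]
```

>>> apply_moves(motion=[[[0,0,0,-0.001,0.012,0.0005,0.035],[0,0,0,-0.001,0.012,0,0.035],[0,0,0,0,0.009,0,0.035],[0,0,0,0,0,0,0.035]]])

```text
t: 15.18
ee_pos: [563.0, 4.2, 89.3]
tcp_rot: [0.52, -0.479, 0.481, -0.518]
force: [-0.3, 0.2, -1.4]
width: 44.0
```

```bash
python3 plan.py .035 45 563.3,7.2,83; python3 - <<'E'
from sl import *
f=grab('wrist','p4')
f=grab('side'); cv2.imwrite('pics/p4s.png',cv2.resize(f['frame'][130:230,220:340,::-1],None,fx=6,fy=6))
E
```

```text
t 15.18 p [563.    4.2  89.3] q [ 0.52  -0.479  0.481 -0.518] F [-0.3  0.2 -1.4] w 44.0
[[0.078, 0.001, 0.997], [-0.997, -0.003, 0.078], [0.004, -1.0, 0.0]] j [-0.46  0.64  0.49  1.89 -0.44  0.72  0.37]
CALL [[-0.0, -0.0, 0.004, -0.003, 0.0063, 0.0005, 0.035]]
```

View pics/p4.png

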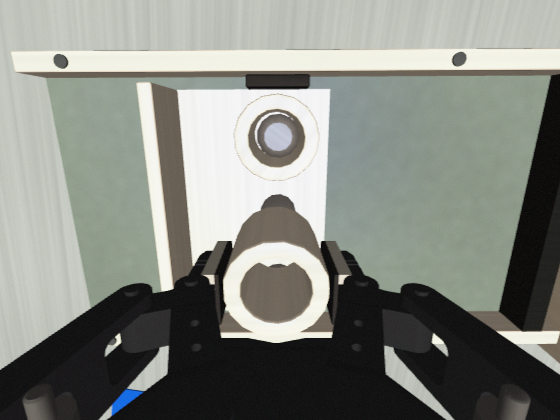

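View pics/p4s.png

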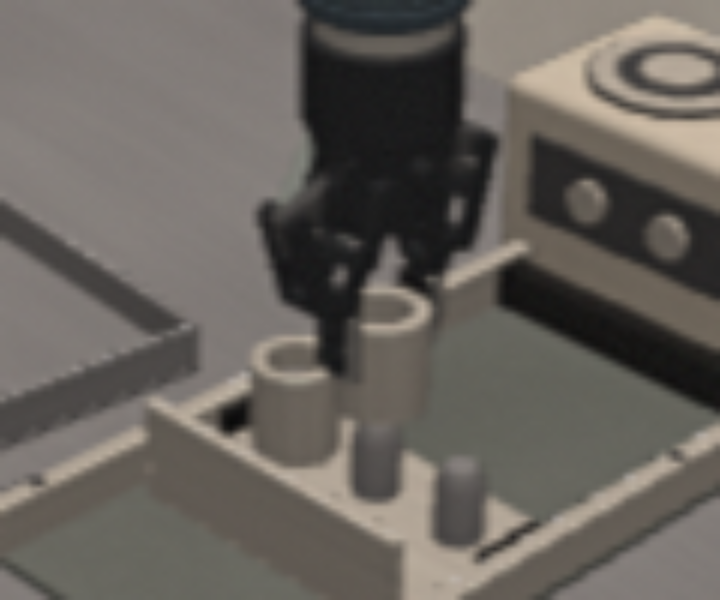

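>>> apply_moves(motion=[[[0,0,0,-0.003,0.004,0.0003,0.035],[0,0,0,-0.0005,0.008,0,0.035],[0,0,0,0,0.008,0,0.035],[0,0,0,0,0,0,0.035]]])

```text
t: 15.78
ee_pos: [564.2, 8.4, 69.2]
tcp_rot: [-0.519, 0.478, -0.481, 0.519]
force: [0.7, 0.6, -1.5]
width: 43.9
```

>>> apply_moves(motion=[[[0,0,0,0.0005,0.008,-0.0003,0.035],[0,0,0,0,0.008,0,0.035],[0,0,0,0,0.007,0,0.035],[0,0,0,0,0,0,0.035]]])

```text
t: 16.27
ee_pos: [564.0, 7.5, 44.4]
tcp_rot: [0.519, -0.478, 0.482, -0.519]
force: [0.3, -0.3, -1.2]
width: 44.2
```

>>> apply_moves(motion=[[[0,0,0,0,0.004,0,0.035],[0,0,0,0,0.0015,0,0.035],[0,0,0,0,0,0,0.035]]])

```text
t: 16.65
ee_pos: [564.3, 7.5, 38.8]
tcp_rot: [-0.519, 0.478, -0.482, 0.519]
force: [0.2, -0.2, -1.6]
width: 44.0
```

Release (about 2 mm above the deck), then look and lift.

>>> apply_moves(motion=[[[0,0,0,0,0.001,0,0.05],[0,0,0,0,0,0,0.062],[0,0,0,0,0,0,0.062],[0,0,0,0,-0.03,0,0.062],[0,0,0,0,-0.04,0,0.062],[0,0,0,0,-0.03,0,0.062],[0,0,0,0,0,0,0.07]]])

```text
t: 17.52
ee_pos: [564.5, 7.7, 141.2]
tcp_rot: [-0.519, 0.478, -0.482, 0.52]
force: [-0.4, -0.1, -0.6]
width: 69.9
```

```bash
python3 - <<'E'
from sl import *
f=grab('wrist','p5'); rings(f,box=(60,345,200,350),mn=150,zr=(62,75),zt=68)
f=grab('top'); rings(f)
E
python3 plan.py .075 57 500,-200,150 445,-392,130
```

```text
ring px [273.5 137.8] [242, 105, 65, 66, 1976] r 33.0 w [557.9  63.1  68. ] z 68.2 [228.0, 226.0, 222.0]
ring px [275.9 213.5] [246, 185, 61, 59, 1710] r 30.4 w [563.9   8.   68. ] z 68.1 [219.0, 217.0, 210.0]
ring px [382.7 205.9] [376, 199, 15, 15, 132] r 7.3 w [ 537.7 -403.5   52. ] z 51.1 [121.0, 126.0, 135.0]
ring px [352.5 235.5] [346, 229, 14, 14, 135] r 7.4 w [ 444.4 -306.    52. ] z 51.0 [127.0, 131.0, 138.0]
ring px [380.3 236.3] [373, 229, 15, 15, 106] r 7.4 w [ 442.1 -392.9   52. ] z 52.1 [118.0, 122.0, 128.0]
ring px [411.5 250.9] [404, 244, 16, 15, 113] r 7.5 w [ 396.5 -489.2   52. ] z 51.3 [71.0, 41.0, 90.0]
ring px [325.5 275. ] [319, 272, 14, 5, 21] r 6.6 w [ 322.4 -219.8   52. ] z 56.2 [74.0, 58.0, 42.0]
ring px [321.5 284.5] [317, 278, 9, 14, 31] r 7.4 w [ 293.5 -207.1   52. ] z 57.0 [66.0, 51.0, 36.0]
ring px [388.  292.5] [382, 283, 7, 20, 33] r 9.5 w [ 268.9 -411.9   52. ] z 51.7 [33.0, 32.0, 33.0]
t 17.62 p [562.7   7.9 138.9] q [ 0.52  -0.479  0.481 -0.519] F [-0.5  0.2 -0.6] w 70.4
[[0.078, 0.001, 0.997], [-0.997, -0.003, 0.078], [0.003, -1.0, 0.0]] j [-0.5   0.56  0.55  1.87 -0.39  0.81  0.32]
CALL [[-0.0, -0.0, 0.001, 0.0506, -0.0026, -0.0197, 0.075], [-0.0, -0.0, 0.001, 0.0506, -0.0026, -0.0197, 0.075], [-0.0, -0.0, 0.001, 0.0506, -0.0027, -0.0197, 0.075], [-0.0, -0.0, 0.001, 0.0506, -0.0027, -0.0197, 0.075], [-0.0, 0.0, 0.0, 0.0468, 0.005, -0.0175, 0.075], [-0.0, 0.0, 0.0, 0.0468, 0.005, -0.0175, 0.075], [-0.0, 0.0, 0.0, 0.0468, 0.005, -0.0175, 0.075], [-0.0, 0.0, 0.0, 0.0468, 0.005, -0.0175, 0.075]]
```

View pics/p5.png

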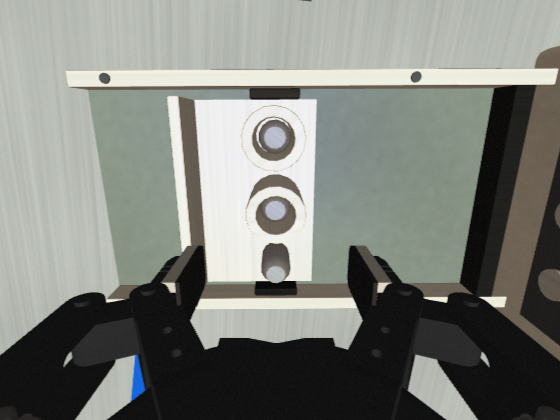

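>>> apply_moves(motion=[[[0,0,0,0.05,-0.003,-0.02,0.075],[0,0,0,0.05,-0.003,-0.02,0.075],[0,0,0,0.05,-0.003,-0.02,0.075],[0,0,0,0.05,-0.003,-0.02,0.075],[0,0,0,0.047,0.005,-0.0175,0.075],[0,0,0,0.047,0.005,-0.0175,0.075],[0,0,0,0.04,0.005,-0.0175,0.075],[0,0,0,0.02,0.005,-0.008,0.075]]])

```text
t: 18.62
ee_pos: [443.9, -361.9, 121.2]
tcp_rot: [0.524, -0.482, 0.474, -0.518]
force: [1.7, 0.6, 0.4]
width: 74.8
```

```bash
python3 plan.py .075 50 445,-392.5,90; python3 - <<'E'
from sl import *
f=grab('wrist','e1'); rings(f,box=(80,345,150,350),mn=150)
E
```

```text
t 18.62 p [ 443.9 -361.9  121.2] q [ 0.524 -0.482  0.474 -0.518] F [1.7 0.6 0.4] w 74.8
[[0.086, -0.014, 0.996], [-0.996, 0.001, 0.086], [-0.002, -1.0, -0.014]] j [ 0.21  0.61  0.54  1.85 -0.41  0.81  1.04]
CALL [[0.014, 0.008, -0.002, 0.0306, 0.0312, -0.0011, 0.075]]
ring px [289.5 142.4] [257, 110, 66, 66, 2698] r 33.5 w [ 446.8 -308.1   52. ] z 52.2 [233.0, 233.0, 233.0]
ring px [274.6 255.5] [245, 227, 59, 58, 1857] r 29.8 w [ 443.8 -393.6   52. ] z 51.9 [207.0, 204.0, 197.0]
ring px [214. 336.] [193, 327, 43, 18, 459] r 21.0 w [ 400.  -470.6   52. ] z 49.9 [95.0, 34.0, 111.0]
```

View pics/e1.png

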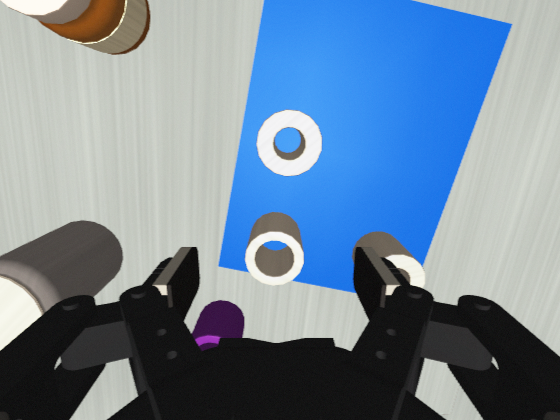

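>>> apply_moves(motion=[[[0.014,0.008,-0.002,0.026,0.005,0,0.075],[0,0,0,0.005,0.025,0,0.075],[0,0,0,0,0.02,0,0.075],[0,0,0,0,0,0,0.075],[0,0,0,0,0,0,0.075]]])

```text
t: 19.3
ee_pos: [442.9, -392.5, 64.5]
tcp_rot: [0.519, -0.483, 0.478, -0.518]
force: [0.1, 0.1, 1.6]
width: 74.9
```

```bash
python3 plan.py .075 20 445,-393.5,21
```

```text
t 19.3 p [ 442.9 -392.5   64.5] q [ 0.519 -0.483  0.478 -0.518] F [0.1 0.1 1.6] w 74.9
[[0.076, -0.006, 0.997], [-0.997, 0.004, 0.076], [-0.005, -1.0, -0.006]] j [ 0.3   0.72  0.48  1.82 -0.48  0.73  1.12]
CALL [[0.002, -0.001, -0.002, 0.0005, 0.0145, 0.0007, 0.075], [0.002, -0.001, -0.002, 0.0004, 0.0145, 0.0007, 0.075], [0.002, -0.001, -0.002, 0.0004, 0.0145, 0.0007, 0.075]]
```

>>> apply_moves(motion=[[[0.002,0,-0.002,0.0005,0.014,0.001,0.075],[0.002,0,-0.002,0.0005,0.015,0.001,0.075],[0.002,0,-0.002,0,0.014,0,0.075],[0,0,0,0,0,0,0.075],[0,0,0,0,0,0,0.055],[0,0,0,0,0,0,0.045],[0,0,0,0,0,0,0.035],[0,0,0,0,0,0,0.035]]])

```text
t: 20.3
ee_pos: [446.1, -393.2, 20.0]
tcp_rot: [0.519, -0.479, 0.482, -0.519]
force: [-1.2, -0.1, -1.1]
width: 43.7
```

```bash
python3 plan.py .035 50 445,-393,150 568,-49,145;python3 -c "
from h import *
grab('wrist','e2')"
```

```text
t 20.3 p [ 446.1 -393.2   20. ] q [ 0.519 -0.479  0.482 -0.519] F [-1.2 -0.1 -1.1] w 43.7
[[0.077, 0.002, 0.997], [-0.997, -0.003, 0.077], [0.003, -1.0, 0.002]] j [ 0.33  0.79  0.44  1.82 -0.52  0.65  1.15]
CALL [[-0.001, -0.001, 0.001, 0.0, -0.0433, -0.0003, 0.035], [-0.001, -0.001, 0.001, -0.0, -0.0433, -0.0003, 0.035], [-0.001, -0.001, 0.001, -0.0, -0.0433, -0.0003, 0.035], [-0.0, 0.0, -0.0, -0.0417, 0.0006, 0.0187, 0.035], [-0.0, 0.0, -0.0, -0.0417, 0.0006, 0.0187, 0.035], [-0.0, 0.0, -0.0, -0.0417, 0.0006, 0.0187, 0.035], [-0.0, 0.0, -0.0, -0.0417, 0.0006, 0.0187, 0.035], [-0.0, 0.0, -0.0, -0.0417, 0.0006, 0.0187, 0.035]]
CALL [[-0.0, 0.0, -0.0, -0.0417, 0.0006, 0.0187, 0.035], [-0.0, 0.0, -0.0, -0.0417, 0.0006, 0.0187, 0.035], [-0.0, 0.0, -0.0, -0.0417, 0.0006, 0.0187, 0.035]]
```

View pics/e2.png

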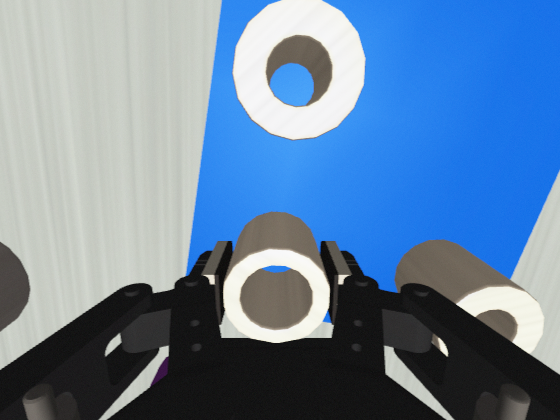

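>>> apply_moves(motion=[[[0,0,0,0,-0.04,0,0.035],[0,0,0,0,-0.045,0,0.035],[0,0,0,0,-0.045,0,0.035],[0,0,0,-0.042,0,0.019,0.035],[0,0,0,-0.042,0,0.019,0.035],[0,0,0,-0.042,0,0.019,0.035],[0,0,0,-0.042,0,0.019,0.035],[0,0,0,-0.042,0,0.019,0.035]]])

```text
t: 21.35
ee_pos: [525.7, -174.7, 154.4]
tcp_rot: [0.517, -0.48, 0.485, -0.517]
force: [0.6, -0.4, -1.2]
width: 43.9
```

```bash
python3 plan.py .035 45 568.5,-46.5,130
```

```text
t 21.35 p [ 525.7 -174.7  154.4] q [ 0.517 -0.48   0.485 -0.517] F [ 0.6 -0.4 -1.2] w 43.9
[[0.068, 0.005, 0.998], [-0.998, -0.005, 0.068], [0.005, -1.0, 0.004]] j [-0.2   0.53  0.57  1.89 -0.38  0.83  0.64]
CALL [[-0.001, -0.003, 0.001, -0.0313, 0.006, 0.0128, 0.035], [-0.001, -0.003, 0.001, -0.0312, 0.006, 0.0129, 0.035], [-0.001, -0.003, 0.001, -0.0312, 0.006, 0.013, 0.035], [-0.001, -0.003, 0.001, -0.0312, 0.0061, 0.0131, 0.035]]
```

>>> apply_moves(motion=[[[0,-0.003,0,-0.036,0,0.013,0.035],[0,-0.003,0,-0.034,0.006,0.013,0.035],[0,-0.003,0,-0.028,0.01,0.013,0.035],[0,0,0,-0.018,0.012,0.004,0.035],[0,0,0,0,0.01,0,0.035],[0,0,0,0,0,0,0.035],[0,0,0,0,0,0,0.035]]])

```text
t: 22.22
ee_pos: [561.1, -50.5, 114.4]
tcp_rot: [0.52, -0.477, 0.482, -0.52]
force: [0.3, -0.6, -2.0]
width: 43.9
```

```bash
python3 plan.py .035 15 568.5,-46.5,88
```

```text
t 22.23 p [561.1 -50.5 114.4] q [ 0.52  -0.477  0.482 -0.52 ] F [ 0.3 -0.6 -2. ] w 43.9
[[0.08, 0.005, 0.997], [-0.997, -0.005, 0.08], [0.005, -1.0, 0.004]] j [-0.39  0.6   0.53  1.89 -0.42  0.76  0.45]
CALL [[-0.002, 0.001, 0.003, -0.0018, 0.0132, 0.0038, 0.035], [-0.002, 0.001, 0.003, -0.0017, 0.0132, 0.0038, 0.035]]
```

>>> apply_moves(motion=[[[-0.002,0,0.003,-0.002,0.01,0.004,0.035],[-0.002,0,0.003,-0.002,0.012,0.0035,0.035],[0,0,0,0,0.004,0,0.035],[0,0,0,0,0,0,0.035],[0,0,0,0,0,0,0.035]]])

```text
t: 22.85
ee_pos: [568.9, -48.0, 86.9]
tcp_rot: [-0.519, 0.48, -0.48, 0.519]
force: [0.3, -1.2, -2.1]
width: 44.1
```

```bash
python3 plan.py .035 45 568.5,-46.5,83; python3 - <<'E'
from sl import *
f=grab('wrist','p6')
f=grab('side'); cv2.imwrite('pics/p6s.png',cv2.resize(f['frame'][130:230,220:340,::-1],None,fx=6,fy=6))
E
```

```text
t 22.85 p [568.9 -48.   86.9] q [-0.519  0.48  -0.48   0.519] F [ 0.3 -1.2 -2.1] w 44.1
[[0.077, 0.001, 0.997], [-0.997, 0.0, 0.077], [-0.0, -1.0, 0.001]] j [-0.36  0.65  0.5   1.87 -0.45  0.73  0.47]
CALL [[-0.001, -0.001, -0.0, -0.0015, 0.0039, -0.0003, 0.035]]
```

View pics/p6.png

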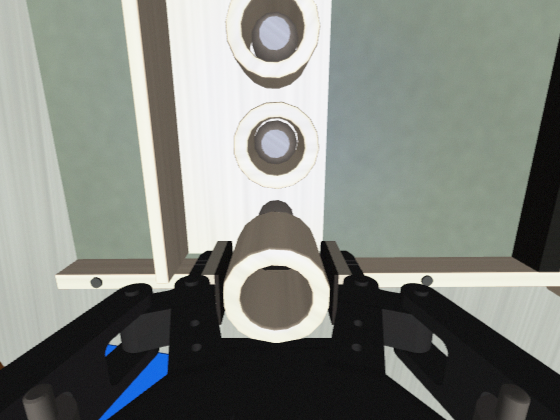

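View pics/p6s.png

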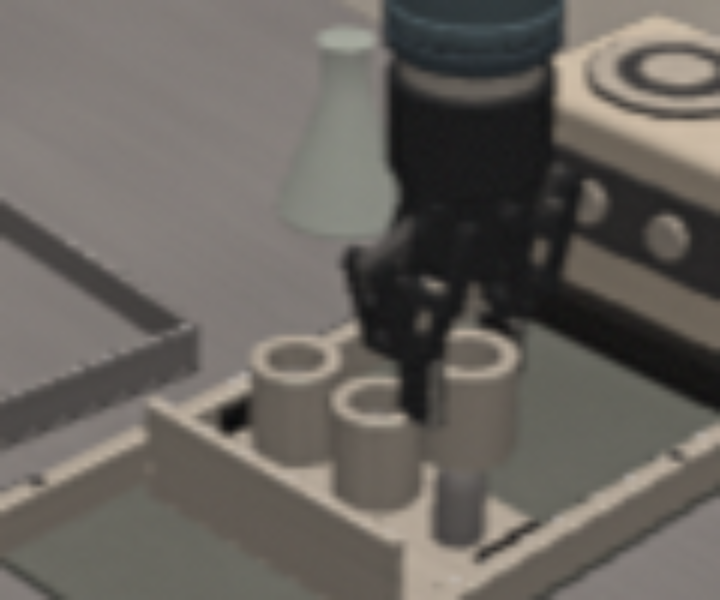

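```bash
python3 - <<'E'
from sl import *
f=grab('wrist'); st(); rings(f,box=(225,345,222,332),mn=150,zr=(112,126),zt=118); rings(f,box=(100,192,200,350),mn=150,zr=(62,75),zt=68)
P=cloud(f); m=(P[...,2]>112)&(P[...,2]<126); print(P[m&(np.arange(560)[None]>222)&(np.arange(560)[None]<332)].mean(0))
f2=grab('side'); rings(f2,box=(130,230,220,340),mn=20,zr=(110,126),zt=118)
rings(f2,box=(130,230,220,340),mn=20,zr=(62,75),zt=68)
E
```

```text
t 23.0 p [568.9 -47.9  87.1] q [-0.519  0.48  -0.48   0.519] F [-0. -0. -1.] w 43.7
[[0.077, 0.001, 0.997], [-0.997, 0.001, 0.077], [-0.001, -1.0, 0.001]] j [-0.36  0.65  0.5   1.87 -0.45  0.73  0.47]
ring px [276.5 289.5] [222, 240, 110, 103, 6195] r 62.9 w [568.3 -47.9 118. ] z 119.3 [196.0, 192.0, 182.0]
ring px [275.8 144.8] [234, 102, 85, 87, 3455] r 43.4 w [563.8   7.4  68. ] z 68.1 [230.0, 228.0, 224.0]
[568.61190153 -49.12880413 118.54785225]
ring px [325.5 150. ] [312, 133, 28, 30, 240] r 17.4 w [799.2  71.9 118. ] z 122.5 [156.0, 144.0, 128.0]
ring px [276.1 136. ] [272, 134, 9, 5, 22] r 4.1 w [744.3 253.2 118. ] z 111.6 [156.0, 158.0, 149.0]
ring px [296. 189.] [286, 181, 21, 16, 158] r 11.2 w [563.4 -50.1 118. ] z 117.8 [102.0, 96.0, 88.0]
ring px [276.7 148. ] [272, 146, 10, 6, 41] r 4.8 w [753. 260.  68.] z 67.7 [132.0, 134.0, 126.0]
ring px [327.5 170.5] [316, 164, 24, 13, 85] r 12.7 w [774.7  33.8  68. ] z 67.7 [57.0, 54.0, 52.0]
ring px [268.5 191. ] [261, 186, 16, 10, 95] r 7.8 w [549.9  54.2  68. ] z 67.4 [145.0, 136.0, 125.0]
ring px [280.8 198. ] [275, 193, 13, 10, 79] r 6.5 w [552.7   1.4  68. ] z 66.9 [139.0, 130.0, 119.0]
ring px [296.5 204.5] [289, 204, 16, 5, 31] r 7.5 w [564.6 -53.   68. ] z 72.1 [101.0, 94.0, 87.0]
```

>>> apply_moves(motion=[[[0,0,0,-0.002,0.006,-0.0003,0.035],[0,0,0,0,0.008,0,0.035],[0,0,0,0,0.006,0,0.035],[0,0,0,0,0,0,0.035]]])

```text
t: 23.55
ee_pos: [568.3, -45.4, 65.6]
tcp_rot: [-0.519, 0.48, -0.48, 0.519]
force: [0.7, -0.3, -1.3]
width: 44.0
```

>>> apply_moves(motion=[[[0,0,0,0,0.007,0,0.035],[0,0,0,0,0.007,0,0.035],[0,0,0,0,0.006,0,0.035],[0,0,0,0,0,0,0.035]]])

```text
t: 24.05
ee_pos: [568.3, -45.5, 44.0]
tcp_rot: [-0.519, 0.48, -0.48, 0.519]
force: [0.2, -0.0, -1.6]
width: 44.0
```

>>> apply_moves(motion=[[[0,0,0,0,0.004,0,0.035],[0,0,0,0,0.002,0,0.035],[0,0,0,0,0,0,0.035],[0,0,0,0,0,0,0.05],[0,0,0,0,0,0,0.062],[0,0,0,0,0,0,0.062],[0,0,0,0,-0.03,0,0.062],[0,0,0,0,-0.04,0,0.062]]])

```text
t: 25.05
ee_pos: [567.0, -45.5, 107.6]
tcp_rot: [0.52, -0.481, 0.479, -0.518]
force: [-0.4, 0.6, 1.0]
width: 61.8
```

```bash
python3 - <<'E'
from sl import *
f=grab('wrist','p7'); rings(f,box=(0,345,200,350),mn=150,zr=(62,75),zt=68)
f=grab('top'); rings(f)
E
python3 plan.py .075 57 568,-46,150 540,-200,150 447,-307,110
```

```text
ring px [276.7  43.2] [236, 0, 83, 89, 3544] r 45.6 w [558.1  62.6  68. ] z 68.0 [221.0, 219.0, 214.0]
ring px [279.5 146.4] [242, 108, 76, 78, 2705] r 38.7 w [564.1   7.3  68. ] z 68.1 [227.0, 225.0, 221.0]
ring px [278.9 232.9] [244, 199, 70, 68, 2323] r 35.1 w [568.1 -47.4  68. ] z 68.1 [216.0, 213.0, 205.0]
ring px [382.7 206.2] [376, 199, 15, 15, 137] r 7.4 w [ 536.6 -403.3   52. ] z 50.7 [120.0, 125.0, 133.0]
ring px [352.5 235.5] [346, 229, 14, 14, 137] r 7.4 w [ 444.4 -306.    52. ] z 51.5 [127.0, 131.0, 138.0]
ring px [411.4 250.9] [404, 244, 16, 15, 115] r 7.6 w [ 396.6 -488.9   52. ] z 51.2 [71.0, 40.0, 89.0]
ring px [326.5 281.6] [317, 272, 16, 20, 57] r 9.7 w [ 302.3 -222.5   52. ] z 55.1 [71.0, 55.0, 39.0]
ring px [388.5 292.5] [382, 283, 8, 20, 33] r 9.5 w [ 268.9 -413.4   52. ] z 51.2 [32.0, 32.0, 33.0]
t 25.15 p [570.4 -46.1 111. ] q [-0.517  0.479 -0.482  0.52 ] F [-0.4 -0.  -0.1] w 62.3
[[0.077, 0.005, 0.997], [-0.997, 0.001, 0.077], [-0.0, -1.0, 0.005]] j [-0.38  0.62  0.52  1.86 -0.43  0.77  0.45]
CALL [[-0.005, -0.001, -0.0, -0.0003, -0.039, -0.0022, 0.075], [0.0, 0.0, 0.0, 0.0504, -0.0, -0.0133, 0.075], [0.0, 0.0, 0.0, 0.0504, -0.0, -0.0133, 0.075], [0.0, 0.0, 0.0, 0.0504, -0.0, -0.0133, 0.075], [0.0, 0.0, -0.0, 0.0331, 0.0133, -0.0337, 0.075], [0.0, 0.0, -0.0, 0.0331, 0.0133, -0.0337, 0.075], [0.0, 0.0, -0.0, 0.0331, 0.0133, -0.0337, 0.075]]
```

View pics/p7.png

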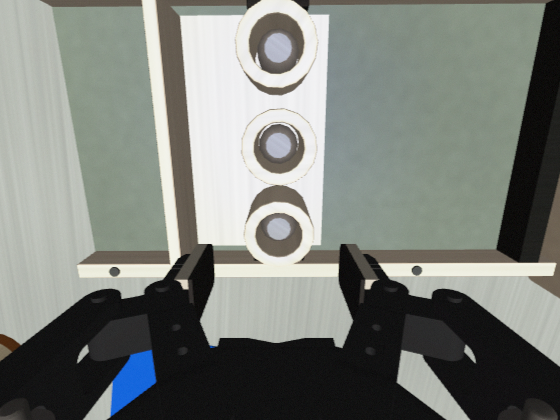

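>>> apply_moves(motion=[[[0,0,0,0,-0.039,-0.002,0.075],[0,0,0,0.05,0,-0.013,0.075],[0,0,0,0.05,0,-0.013,0.075],[0,0,0,0.05,0,-0.013,0.075],[0,0,0,0.035,0.012,-0.034,0.075],[0,0,0,0.032,0.012,-0.034,0.075],[0,0,0,0.022,0.012,-0.03,0.075],[0,0,0,0,0,0,0.075]]])

```text
t: 26.15
ee_pos: [448.3, -301.0, 110.5]
tcp_rot: [-0.518, 0.477, -0.481, 0.522]
force: [0.2, 0.3, 0.3]
width: 74.8
```

```bash
python3 plan.py .075 50 447,-307,70; python3 - <<'E'
from sl import *
f=grab('wrist','d1'); rings(f,box=(80,345,150,350),mn=150)
E
```

```text
t 26.15 p [ 448.3 -301.   110.5] q [-0.518  0.477 -0.481  0.522] F [0.2 0.3 0.3] w 74.8
[[0.082, 0.007, 0.997], [-0.997, 0.0, 0.082], [0.0, -1.0, 0.007]] j [ 0.11  0.57  0.53  1.95 -0.43  0.73  0.98]
CALL [[-0.007, 0.004, 0.0, 0.0058, 0.0405, -0.002, 0.075]]
ring px [273.5 228.3] [242, 197, 64, 63, 2623] r 32.2 w [ 446.6 -306.9   52. ] z 52.1 [224.0, 223.0, 219.0]
```

View pics/d1.png

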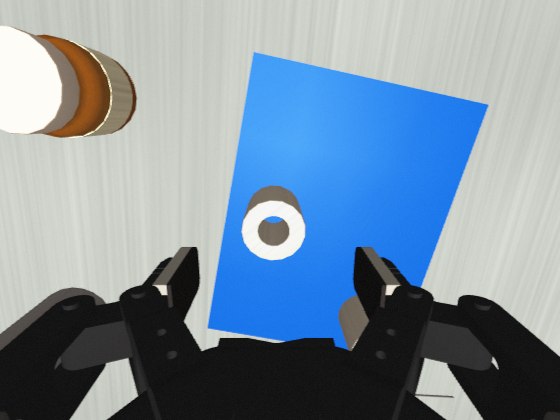

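>>> apply_moves(motion=[[[-0.007,0.004,0,0.006,0.018,-0.0015,0.075],[0,0,0,0,0.02,0,0.075],[0,0,0,0,0.015,0,0.075],[0,0,0,0,0,0,0.075],[0,0,0,0,0,0,0.075]]])

```text
t: 26.82
ee_pos: [453.5, -303.1, 53.6]
tcp_rot: [-0.521, 0.477, -0.478, 0.522]
force: [0.2, 0.3, 0.2]
width: 75.0
```

```bash
python3 plan.py .075 20 447,-307.5,21
```

```text
t 26.82 p [ 453.5 -303.1   53.6] q [-0.521  0.477 -0.478  0.522] F [0.2 0.3 0.2] w 75.0
[[0.088, 0.002, 0.996], [-0.996, 0.001, 0.088], [-0.001, -1.0, 0.002]] j [ 0.16  0.67  0.46  1.95 -0.49  0.63  1.03]
CALL [[-0.001, 0.005, -0.0, 0.0019, 0.0163, -0.0035, 0.075], [-0.001, 0.005, -0.0, 0.0019, 0.0163, -0.0034, 0.075]]
```

>>> apply_moves(motion=[[[0,0.005,0,0.003,0.005,-0.006,0.075],[0,0.005,0,0.0015,0.014,-0.001,0.075],[0,0,0,0,0.012,0,0.075],[0,0,0,0,0,0,0.075],[0,0,0,0,0,0,0.075]]])

```text
t: 27.45
ee_pos: [446.9, -308.9, 21.1]
tcp_rot: [-0.518, 0.48, -0.481, 0.52]
force: [0.5, 0.0, -0.8]
width: 75.0
```

```bash
python3 plan.py .075 20 447,-307.5,21
```

```text
t 27.45 p [ 446.9 -308.9   21.1] q [-0.518  0.48  -0.481  0.52 ] F [ 0.5  0.  -0.8] w 75.0
[[0.077, 0.003, 0.997], [-0.997, 0.0, 0.077], [-0.0, -1.0, 0.003]] j [ 0.2   0.72  0.42  1.96 -0.53  0.57  1.06]
CALL [[-0.003, -0.002, -0.0, -0.0014, 0.0001, 0.0002, 0.075]]
```

>>> apply_moves(motion=[[[-0.003,0,0,-0.001,0,0,0.06],[0,0,0,0,0,0,0.045],[0,0,0,0,0,0,0.035],[0,0,0,0,0,0,0.035],[0,0,0,0,0,0,0.035],[0,0,0,0,-0.04,0,0.035],[0,0,0,0,-0.05,0,0.035],[0,0,0,0,-0.05,0,0.035]]])

```text
t: 28.45
ee_pos: [444.8, -305.8, 161.4]
tcp_rot: [0.52, -0.483, 0.477, -0.518]
force: [1.0, 0.3, -0.6]
width: 43.6
```

```bash
python3 plan.py .035 52 510,0,165 505,345,160
```

```text
t 28.45 p [ 444.8 -305.8  161.4] q [ 0.52  -0.483  0.477 -0.518] F [ 1.   0.3 -0.6] w 43.6
[[0.077, -0.007, 0.997], [-0.997, 0.004, 0.077], [-0.005, -1.0, -0.007]] j [ 0.07  0.5   0.6   1.91 -0.37  0.85  0.93]
CALL [[0.001, -0.0, -0.001, -0.0428, -0.0004, 0.0127, 0.035], [0.001, -0.0, -0.001, -0.0428, -0.0004, 0.0127, 0.035], [0.001, -0.0, -0.001, -0.0428, -0.0004, 0.0127, 0.035], [0.001, -0.0, -0.001, -0.0428, -0.0005, 0.0127, 0.035], [0.001, -0.0, -0.001, -0.0428, -0.0005, 0.0127, 0.035], [0.001, -0.0, -0.001, -0.0428, -0.0005, 0.0127, 0.035], [0.001, -0.0, -0.001, -0.0428, -0.0005, 0.0127, 0.035], [-0.0, -0.0, -0.0, -0.0492, 0.0007, 0.0032, 0.035]]
CALL [[-0.0, -0.0, -0.0, -0.0492, 0.0007, 0.0032, 0.035], [-0.0, -0.0, -0.0, -0.0492, 0.0007, 0.0032, 0.035], [-0.0, -0.0, -0.0, -0.0492, 0.0007, 0.0032, 0.035], [-0.0, -0.0, -0.0, -0.0492, 0.0007, 0.0032, 0.035], [-0.0, -0.0, -0.0, -0.0492, 0.0007, 0.0032, 0.035], [-0.0, -0.0, -0.0, -0.0492, 0.0007, 0.0032, 0.035]]
```

>>> apply_moves(motion=[[[0,0,0,-0.043,0,0.013,0.035],[0,0,0,-0.043,0,0.013,0.035],[0,0,0,-0.043,0,0.013,0.035],[0,0,0,-0.043,0,0.013,0.035],[0,0,0,-0.043,0,0.013,0.035],[0,0,0,-0.043,0,0.013,0.035],[0,0,0,-0.043,0,0.013,0.035],[0,0,0,-0.05,0,0.003,0.035]]])

```text
t: 29.45
ee_pos: [516.5, 56.1, 165.8]
tcp_rot: [-0.516, 0.482, -0.484, 0.517]
force: [-0.1, -0.4, -2.6]
width: 44.3
```

```bash
python3 plan.py .035 52 505,345,160
```

```text
t 29.45 p [516.5  56.1 165.8] q [-0.516  0.482 -0.484  0.517] F [-0.1 -0.4 -2.6] w 44.3
[[0.068, 0.003, 0.998], [-0.998, -0.001, 0.068], [0.001, -1.0, 0.003]] j [-0.65  0.45  0.57  1.97 -0.33  0.81  0.18]
CALL [[-0.0, -0.002, 0.0, -0.0482, 0.0009, 0.0013, 0.035], [-0.0, -0.002, 0.0, -0.0482, 0.0009, 0.0014, 0.035], [-0.0, -0.002, 0.0, -0.0482, 0.0009, 0.0015, 0.035], [-0.0, -0.002, 0.0, -0.0482, 0.0009, 0.0016, 0.035], [-0.0, -0.002, 0.0, -0.0482, 0.001, 0.0017, 0.035], [-0.0, -0.002, 0.0, -0.0482, 0.001, 0.0018, 0.035]]
```

>>> apply_moves(motion=[[[0,-0.002,0,-0.05,0,0.0015,0.035],[0,-0.002,0,-0.05,0,0.0015,0.035],[0,-0.002,0,-0.05,0,0.0015,0.035],[0,-0.002,0,-0.05,0,0.0015,0.035],[0,-0.002,0,-0.05,0.01,0.0015,0.035],[0,0,0,-0.03,0.02,0,0.035],[0,0,0,0,0.02,0,0.035],[0,0,0,0,0,0,0.035]]])

```text
t: 30.45
ee_pos: [499.6, 349.9, 112.4]
tcp_rot: [-0.521, 0.478, -0.479, 0.521]
force: [0.4, -0.6, -2.1]
width: 43.7
```

```bash
python3 plan.py .035 25 505,345,40; python3 - <<'E'
from h import *
grab('wrist','t1')
f=grab('top'); P=cloud(f);m=((P[...,2]>22)&(P[...,2]<36)).astype(np.uint8); m[:,:100]=0;m[:,208:]=0;m[:185]=0;m[248:]=0
E
```

```text
t 30.45 p [499.6 349.9 112.4] q [-0.521  0.478 -0.479  0.521] F [ 0.4 -0.6 -2.1] w 43.7
[[0.085, 0.001, 0.996], [-0.996, -0.0, 0.085], [0.0, -1.0, 0.001]] j [-1.03  0.66  0.48  1.76 -0.4   0.82 -0.27]
CALL [[-0.0, 0.002, 0.0, 0.0018, 0.0241, 0.0016, 0.035], [-0.0, 0.002, 0.0, 0.0018, 0.0241, 0.0016, 0.035], [-0.0, 0.002, 0.0, 0.0018, 0.0241, 0.0016, 0.035]]
```

View pics/t1.png

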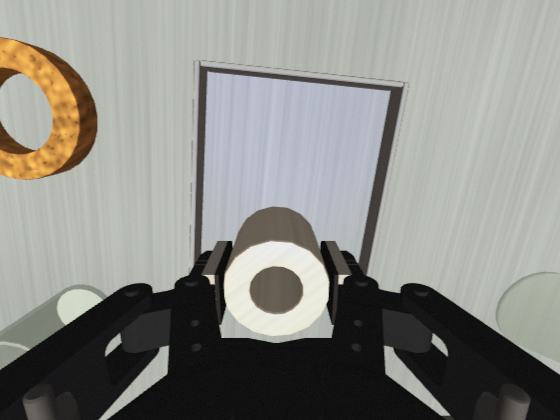

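>>> apply_moves(motion=[[[0,0,0,0,0.02,0.002,0.035],[0,0,0,0,0.024,0.002,0.035],[0,0,0,0,0.02,0.002,0.035],[0,0,0,0,0.01,0,0.035],[0,0,0,0,0,0,0.035],[0,0,0,0,0,0,0.035]]])

```text
t: 31.3
ee_pos: [510.6, 348.2, 38.2]
tcp_rot: [-0.517, 0.479, -0.481, 0.522]
force: [-0.4, 0.5, -0.6]
width: 43.8
```

>>> apply_moves(motion=[[[0,0,0,0,0.006,-0.003,0.035],[0,0,0,0,0.004,0,0.035],[0,0,0,0,0.001,0,0.035],[0,0,0,0,0,0,0.035]]])

```text
t: 31.8
ee_pos: [508.0, 348.9, 27.7]
tcp_rot: [-0.516, 0.479, -0.481, 0.523]
force: [-0.1, 0.4, -2.1]
width: 44.1
```

>>> apply_moves(motion=[[[0,0,0,0,0.002,0,0.035],[0,0,0,0,0,0,0.05],[0,0,0,0,0,0,0.065],[0,0,0,0,0,0,0.065],[0,0,0,0,-0.03,0,0.065],[0,0,0,0,-0.05,0,0.065],[0,0,0,0,-0.05,0,0.07]]])

```text
t: 32.67
ee_pos: [505.0, 346.9, 155.6]
tcp_rot: [-0.518, 0.479, -0.481, 0.52]
force: [-0.6, 0.5, -0.1]
width: 69.8
```

```bash
python3 - <<'E'
from sl import *
f=grab('wrist','t2'); rings(f,box=(60,345,150,350),mn=150,zr=(48,64),zt=56)
f=grab('top','t2t'); rings(f); rings(f,box=(180,250,100,210),zr=(46,64),zt=56.)
E
python3 plan.py .075 57 520,0,155 543,-300,155
```

```text
ring px [280.1 202. ] [253, 175, 55, 55, 1847] r 27.4 w [507.8 349.6  56. ] z 56.2 [215.0, 214.0, 210.0]
ring px [382.5 206. ] [375, 199, 16, 15, 137] r 7.5 w [ 537.4 -402.9   52. ] z 51.6 [115.0, 120.0, 128.0]
ring px [411.5 250.9] [404, 244, 16, 15, 110] r 7.5 w [ 396.5 -489.1   52. ] z 51.2 [69.0, 39.0, 87.0]
ring px [326.5 281.8] [317, 272, 14, 20, 57] r 9.9 w [ 301.8 -222.6   52. ] z 54.6 [68.0, 52.0, 38.0]
ring px [388.5 292.5] [382, 283, 8, 20, 31] r 9.5 w [ 268.9 -413.4   52. ] z 54.3 [30.0, 30.0, 31.0]
ring px [142.5 215.9] [135, 209, 16, 15, 146] r 7.5 w [505.  348.2  56. ] z 55.5 [125.0, 129.0, 132.0]
t 32.77 p [508.6 348.9 160.1] q [-0.515  0.479 -0.481  0.524] F [ 0.9  0.5 -0.3] w 70.0
[[0.079, 0.012, 0.997], [-0.997, 0.007, 0.079], [-0.006, -1.0, 0.012]] j [-1.04  0.6   0.52  1.73 -0.37  0.9  -0.29]
CALL [[-0.002, 0.0, -0.001, 0.0498, 0.0004, -0.0023, 0.075], [-0.002, 0.0, -0.001, 0.0498, 0.0004, -0.0023, 0.075], [-0.002, 0.0, -0.001, 0.0498, 0.0005, -0.0023, 0.075], [-0.002, 0.0, -0.001, 0.0498, 0.0005, -0.0023, 0.075], [-0.002, 0.0, -0.001, 0.0498, 0.0006, -0.0023, 0.075], [-0.002, 0.0, -0.001, 0.0498, 0.0006, -0.0023, 0.075], [-0.002, 0.0, -0.001, 0.0498, 0.0007, -0.0023, 0.075], [-0.0, -0.0, -0.0, 0.0501, -0.0, -0.0001, 0.075]]
CALL [[-0.0, -0.0, -0.0, 0.0501, -0.0, -0.0001, 0.075], [-0.0, -0.0, -0.0, 0.0501, -0.0, -0.0001, 0.075], [-0.0, -0.0, -0.0, 0.0501, -0.0, -0.0001, 0.075], [-0.0, -0.0, -0.0, 0.0501, -0.0, -0.0001, 0.075], [-0.0, -0.0, -0.0, 0.0501, -0.0, -0.0001, 0.075]]
```

View pics/t2.png

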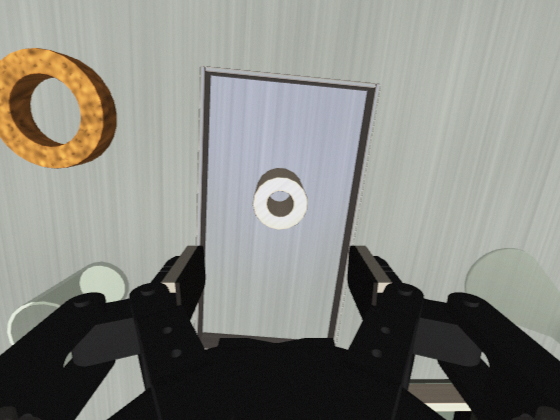

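Standing in the tray (top z 56). Now the last tight sleeve, C at about (540,-403).

>>> apply_moves(motion=[[[0,0,0,0.05,0,-0.0023,0.075],[0,0,0,0.055,0,-0.0023,0.075],[0,0,0,0.055,0,-0.0023,0.075],[0,0,0,0.055,0,-0.0023,0.075],[0,0,0,0.055,0,-0.002,0.075],[0,0,0,0.055,0,-0.002,0.075],[0,0,0,0.055,0,-0.002,0.075],[0,0,0,0.055,0,0,0.075]]])

```text
t: 33.78
ee_pos: [529.7, -91.9, 154.7]
tcp_rot: [-0.516, 0.476, -0.478, 0.528]
force: [1.4, -0.1, -0.4]
width: 75.1
```

```bash
python3 plan.py .075 57 541,-375,130
```

```text
t 33.77 p [529.7 -91.9 154.7] q [-0.516  0.476 -0.478  0.528] F [ 1.4 -0.1 -0.4] w 75.1
[[0.09, 0.014, 0.996], [-0.996, 0.011, 0.09], [-0.01, -1.0, 0.015]] j [-0.33  0.49  0.55  1.94 -0.37  0.8   0.52]
CALL [[-0.003, 0.002, -0.002, 0.0566, 0.0043, -0.0029, 0.075], [-0.003, 0.002, -0.002, 0.0566, 0.0045, -0.0028, 0.075], [-0.003, 0.002, -0.002, 0.0566, 0.0046, -0.0026, 0.075], [-0.003, 0.002, -0.002, 0.0566, 0.0047, -0.0025, 0.075], [-0.003, 0.002, -0.002, 0.0566, 0.0048, -0.0023, 0.075]]
```

>>> apply_moves(motion=[[[-0.003,0.002,-0.002,0.055,0.004,-0.003,0.075],[-0.003,0.002,-0.002,0.056,0.004,-0.003,0.075],[-0.003,0.002,-0.002,0.056,0.004,-0.003,0.075],[-0.003,0.002,-0.002,0.056,0.005,-0.002,0.075],[-0.003,0.002,-0.002,0.05,0.005,-0.002,0.075],[0,0,0,0.01,0.01,0,0.075],[0,0,0,0,0,0,0.075]]])

```text
t: 34.65
ee_pos: [538.4, -387.9, 116.5]
tcp_rot: [0.519, -0.481, 0.481, -0.518]
force: [-0.2, 0.7, 0.1]
width: 75.1
```

```bash
python3 plan.py .075 25 541,-403,75;  python3 - <<'E'
from sl import *
f=grab('wrist','c1'); rings(f,box=(60,345,150,350),mn=150)
E
```

```text
t 34.65 p [ 538.4 -387.9  116.5] q [ 0.519 -0.481  0.481 -0.518] F [-0.2  0.7  0.1] w 75.1
[[0.075, -0.002, 0.997], [-0.997, -0.0, 0.075], [0.0, -1.0, -0.002]] j [ 0.21  0.75  0.52  1.6  -0.44  0.91  0.97]
CALL [[0.001, -0.002, 0.0, 0.0076, 0.0208, 0.0008, 0.075], [0.001, -0.002, 0.0, 0.0076, 0.0208, 0.0007, 0.075]]
ring px [277.1 238.7] [247, 208, 61, 62, 2433] r 30.9 w [ 539.5 -403.9   52. ] z 52.2 [215.0, 214.0, 208.0]
```

View pics/c1.png

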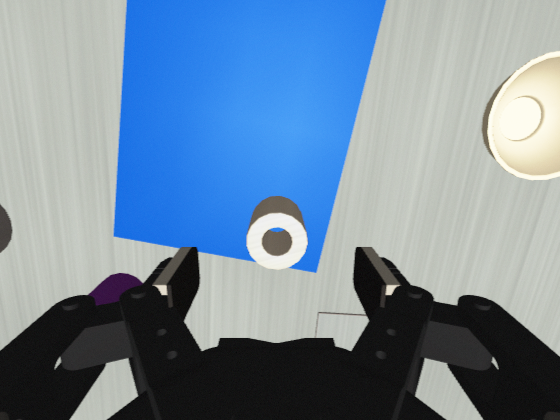

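>>> apply_moves(motion=[[[0,0,0,0.009,0.018,0.0005,0.075],[0,0,0,0.007,0.02,0.0005,0.075],[0,0,0,0,0.015,0,0.075],[0,0,0,0,0,0,0.075],[0,0,0,0,0,0,0.075]]])

```text
t: 35.33
ee_pos: [542.6, -399.5, 59.6]
tcp_rot: [-0.519, 0.48, -0.478, 0.52]
force: [-0.4, -1.3, -0.6]
width: 74.8
```

```bash
python3 plan.py .075 20 540,-404,21
```

```text
t 35.33 p [ 542.6 -399.5   59.6] q [-0.519  0.48  -0.478  0.52 ] F [-0.4 -1.3 -0.6] w 74.8
[[0.08, -0.001, 0.997], [-0.997, 0.003, 0.08], [-0.003, -1.0, -0.001]] j [ 0.26  0.84  0.48  1.59 -0.48  0.84  1.01]
CALL [[0.001, 0.001, -0.001, 0.0022, 0.0193, -0.0014, 0.075], [0.001, 0.001, -0.001, 0.0021, 0.0193, -0.0014, 0.075]]
```

>>> apply_moves(motion=[[[0,0,0,0.004,0.008,-0.0025,0.075],[0,0,0,0.001,0.016,0,0.075],[0,0,0,0,0.013,0,0.075],[0,0,0,0,0,0,0.075],[0,0,0,0,0,0,0.06]]])

```text
t: 35.95
ee_pos: [540.6, -405.1, 20.6]
tcp_rot: [-0.519, 0.48, -0.479, 0.52]
force: [-0.1, 0.4, 0.6]
width: 60.3
```

>>> apply_moves(motion=[[[0,0,0,-0.001,0,0,0.045],[0,0,0,0,0,0,0.035],[0,0,0,0,0,0,0.035],[0,0,0,0,0,0,0.035],[0,0,0,0,-0.04,0,0.035],[0,0,0,0,-0.05,0,0.035],[0,0,0,0,-0.05,0,0.035],[0,0,0,0,0,0,0.035]]])

```text
t: 36.95
ee_pos: [540.4, -403.8, 164.2]
tcp_rot: [-0.519, 0.481, -0.478, 0.52]
force: [0.0, 0.1, -2.4]
width: 44.8
```

```bash
python3 plan.py .035 53 520,0,165 503,260,160
```

```text
t 36.95 p [ 540.4 -403.8  164.2] q [-0.519  0.481 -0.478  0.52 ] F [ 0.   0.1 -2.4] w 44.8
[[0.081, -0.002, 0.997], [-0.997, 0.003, 0.081], [-0.003, -1.0, -0.001]] j [ 0.22  0.71  0.55  1.54 -0.41  1.01  0.97]
CALL [[0.0, 0.0, -0.0, -0.0505, 0.0001, 0.0015, 0.035], [0.0, 0.0, -0.0, -0.0505, 0.0, 0.0015, 0.035], [0.0, 0.0, -0.0, -0.0505, 0.0, 0.0015, 0.035], [0.0, 0.0, -0.0, -0.0505, 0.0, 0.0015, 0.035], [0.0, 0.0, -0.0, -0.0505, -0.0, 0.0015, 0.035], [0.0, 0.0, -0.0, -0.0505, -0.0, 0.0015, 0.035], [0.0, 0.0, -0.0, -0.0505, -0.0001, 0.0014, 0.035], [0.0, 0.0, -0.0, -0.0505, -0.0001, 0.0014, 0.035]]
CALL [[0.0, -0.0, -0.0, -0.0521, 0.001, 0.0007, 0.035], [0.0, -0.0, -0.0, -0.0521, 0.001, 0.0007, 0.035], [0.0, -0.0, -0.0, -0.0521, 0.001, 0.0007, 0.035], [0.0, -0.0, -0.0, -0.0521, 0.001, 0.0007, 0.035], [0.0, -0.0, -0.0, -0.0521, 0.001, 0.0007, 0.035]]
```

>>> apply_moves(motion=[[[0,0,0,-0.045,0,0.0015,0.035],[0,0,0,-0.05,0,0.0015,0.035],[0,0,0,-0.05,0,0.0015,0.035],[0,0,0,-0.05,0,0.0015,0.035],[0,0,0,-0.05,0,0.0015,0.035],[0,0,0,-0.05,0,0.0015,0.035],[0,0,0,-0.05,0,0.0015,0.035],[0,0,0,-0.05,0,0.0015,0.035]]])

```text
t: 37.95
ee_pos: [514.7, 0.5, 157.7]
tcp_rot: [0.521, -0.484, 0.477, -0.516]
force: [1.0, -0.3, -1.6]
width: 45.2
```

```bash
python3 plan.py .035 53 503,255,150
```

```text
t 37.95 p [5.147e+02 5.000e-01 1.577e+02] q [ 0.521 -0.484  0.477 -0.516] F [ 1.  -0.3 -1.6] w 45.2
[[0.075, -0.012, 0.997], [-0.997, 0.002, 0.075], [-0.003, -1.0, -0.011]] j [-0.53  0.47  0.57  1.97 -0.34  0.81  0.31]
CALL [[0.002, -0.001, -0.001, -0.0509, 0.0017, 0.0015, 0.035], [0.002, -0.001, -0.001, -0.0509, 0.0017, 0.0015, 0.035], [0.002, -0.001, -0.001, -0.0509, 0.0016, 0.0015, 0.035], [0.002, -0.001, -0.001, -0.0509, 0.0016, 0.0016, 0.035], [0.002, -0.001, -0.001, -0.0509, 0.0016, 0.0016, 0.035]]
```

>>> apply_moves(motion=[[[0.002,0,0,-0.05,0,0.002,0.035],[0.002,0,0,-0.05,0,0.002,0.035],[0.002,0,0,-0.05,0,0.002,0.035],[0.002,0,0,-0.05,0.005,0.002,0.035],[0.002,0,0,-0.04,0.015,0.002,0.035],[0,0,0,0,0.02,0,0.035],[0,0,0,0,0.015,0,0.035],[0,0,0,0,0,0,0.035]]])

```text
t: 38.95
ee_pos: [498.2, 253.5, 94.2]
tcp_rot: [0.523, -0.482, 0.476, -0.518]
force: [-0.3, 0.8, -2.1]
width: 45.1
```

```bash
python3 plan.py .035 25 503,255,40
```

```text
t 38.95 p [498.2 253.5  94.2] q [ 0.523 -0.482  0.476 -0.518] F [-0.3  0.8 -2.1] w 45.1
[[0.084, -0.011, 0.996], [-0.996, 0.0, 0.084], [-0.001, -1.0, -0.011]] j [-0.9   0.62  0.48  1.89 -0.42  0.74 -0.1 ]
CALL [[0.004, 0.002, -0.0, -0.0003, 0.0181, 0.0018, 0.035], [0.004, 0.002, -0.0, -0.0004, 0.0181, 0.0018, 0.035], [0.004, 0.002, -0.0, -0.0004, 0.0181, 0.0017, 0.035]]
```

>>> apply_moves(motion=[[[0.004,0.002,0,0,0.018,0.002,0.035],[0.004,0.002,0,0,0.018,0.002,0.035],[0.004,0.002,0,0,0.014,0.001,0.035],[0,0,0,0,0.005,0,0.035],[0,0,0,0,0,0,0.035],[0,0,0,0,0,0,0.035]]])

```text
t: 39.7
ee_pos: [504.4, 252.2, 36.1]
tcp_rot: [-0.517, 0.481, -0.481, 0.519]
force: [-0.5, 0.5, -1.9]
width: 44.6
```

>>> apply_moves(motion=[[[0,0,0,0,0.005,0,0.035],[0,0,0,0,0.004,0,0.035],[0,0,0,0,0.001,0,0.035],[0,0,0,0,0,0,0.035]]])

```text
t: 40.2
ee_pos: [505.0, 252.8, 26.3]
tcp_rot: [-0.517, 0.481, -0.482, 0.52]
force: [0.4, 0.4, -1.2]
width: 45.1
```

>>> apply_moves(motion=[[[0,0,0,0,0.001,0,0.035],[0,0,0,0,0,0,0.05],[0,0,0,0,0,0,0.065],[0,0,0,0,0,0,0.065],[0,0,0,0,-0.03,0,0.065],[0,0,0,0,-0.05,0,0.065],[0,0,0,0,-0.05,0,0.07]]])

```text
t: 41.08
ee_pos: [502.6, 251.5, 155.8]
tcp_rot: [0.519, -0.481, 0.481, -0.518]
force: [1.2, 0.9, 0.2]
width: 69.8
```

```bash
python3 - <<'E'
from sl import *
st()
f=grab('wrist','t3'); rings(f,box=(30,345,150,350),mn=150,zr=(48,64),zt=56)
f=grab('top','t3t'); rings(f,box=(180,250,100,210),zr=(46,64),zt=56.); rings(f,box=(170,215,215,300),zr=(56,80),zt=68.); rings(f)
E
```

```text
t 41.08 p [502.6 251.5 155.8] q [ 0.519 -0.481  0.481 -0.518] F [1.2 0.9 0.2] w 69.8
[[0.074, -0.001, 0.997], [-0.997, -0.001, 0.074], [0.001, -1.0, -0.001]] j [-0.95  0.53  0.54  1.86 -0.36  0.85 -0.15]
ring px [295.1  80.8] [264, 49, 61, 65, 2422] r 32.6 w [508.7 348.3  56. ] z 56.2 [222.0, 220.0, 219.0]
ring px [279.8 203.9] [253, 177, 55, 54, 1842] r 27.3 w [504.8 252.3  56. ] z 56.2 [216.0, 214.0, 210.0]
ring px [173.8 216.8] [167, 210, 15, 15, 140] r 7.5 w [502.3 251.   56. ] z 55.2 [128.0, 132.0, 138.0]
ring px [269.5 196.3] [263, 189, 14, 15, 102] r 7.3 w [565.5 -46.7  68. ] z 67.0 [128.0, 131.0, 136.0]
ring px [252.  197.7] [245, 191, 15, 15, 108] r 7.4 w [560.8   7.5  68. ] z 66.9 [128.0, 131.0, 135.0]
ring px [233.9 199.4] [227, 193, 15, 14, 106] r 7.3 w [555.4  64.   68. ] z 67.4 [130.0, 133.0, 137.0]
ring px [411.4 250.9] [404, 244, 16, 15, 114] r 7.6 w [ 396.6 -488.9   52. ] z 51.9 [69.0, 39.0, 87.0]
ring px [326.6 281.7] [317, 272, 14, 20, 53] r 9.9 w [ 301.9 -222.9   52. ] z 56.3 [70.0, 54.0, 39.0]
ring px [390.5 292. ] [382, 282, 12, 21, 42] r 10.3 w [ 270.4 -419.6   52. ] z 51.9 [33.0, 33.0, 33.0]
```

View pics/t3t.png

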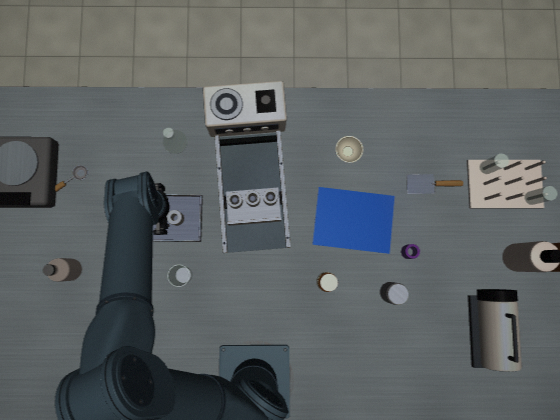

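>>> apply_moves(motion=[[[0,0.174,0,0.028,0,-0.007,0.04],[0,0.174,0,0.0285,0,-0.0025,0.02],[0,0.174,0,0.0285,0,0.0025,0],[0,0.174,0,0.028,0,0.007,0],[0,0.174,0,0.026,0,0.012,0],[0,0.174,0,0.0235,0,0.016,0],[0,0.174,0,0.02,0,0.02,0],[0,0.174,0,0.0165,0,0.023,0]]])

```text
t: 42.18
ee_pos: [457.7, 25.5, 156.7]
tcp_rot: [-0.072, 0.705, -0.701, 0.078]
force: [0.2, -0.3, -0.0]
width: -0.1
```

```bash
YAW=-85.5 python3 plan.py 0 30 458,-0.4,120 458,-0.4,40
```

```text
t 42.17 p [457.7  25.5 156.7] q [-0.072  0.705 -0.701  0.078] F [ 0.2 -0.3 -0. ] w -0.1
[[-0.977, 0.009, 0.211], [-0.211, 0.007, -0.977], [-0.01, -1.0, -0.005]] j [-0.91  0.48  0.97  2.14 -0.57  0.79 -0.94]
CALL [[0.003, 0.067, -0.005, 0.0028, 0.0183, 0.0128, 0.0], [0.003, 0.067, -0.005, 0.0018, 0.0183, 0.0129, 0.0], [-0.0, -0.0, -0.0, 0.0, 0.0267, -0.0, 0.0], [-0.0, -0.0, -0.0, 0.0, 0.0267, -0.0, 0.0], [-0.0, -0.0, -0.0, 0.0, 0.0267, -0.0, 0.0]]
```

>>> apply_moves(motion=[[[0.003,0.067,-0.005,0.003,0.018,0.013,0],[0.003,0.067,-0.005,0.002,0.018,0.012,0],[0,0,0,0,0.01,0,0],[0,0,0,0,0,0,0]]])

```text
t: 42.68
ee_pos: [456.5, -2.2, 108.7]
tcp_rot: [0.025, -0.706, 0.707, -0.025]
force: [-0.4, 0.5, -0.2]
width: -0.1
```

```bash
YAW=-85.5 python3 plan.py 0 30 458,-0.4,38; python3 -c "
from h import *
f=grab('wrist','u1')
from sl import rings
rings(f,box=(0,300,100,450),mn=100,zr=(62,75),zt=68)"
```

```text
t 42.67 p [456.5  -2.2 108.7] q [ 0.025 -0.706  0.707 -0.025] F [-0.4  0.5 -0.2] w -0.1
[[-0.997, -0.0, 0.071], [-0.071, -0.001, -0.997], [0.0, -1.0, 0.001]] j [-0.79  0.58  0.89  2.16 -0.7   0.72 -0.92]
CALL [[-0.0, -0.003, 0.0, -0.0005, 0.0236, -0.0006, 0.0], [-0.0, -0.003, 0.0, -0.0005, 0.0236, -0.0006, 0.0], [-0.0, -0.003, 0.0, -0.0005, 0.0236, -0.0006, 0.0]]
ring px [176.3  45.1] [133, 0, 85, 92, 3725] r 46.9 w [558.4  60.7  68. ] z 68.0 [211.0, 209.0, 201.0]
ring px [276.5  42.5] [235, 0, 83, 88, 3502] r 45.5 w [563.6   5.9  68. ] z 68.1 [218.0, 216.0, 211.0]
ring px [375.   40.9] [334, 0, 84, 88, 3661] r 47.1 w [568.3 -48.   68. ] z 68.1 [211.0, 209.0, 203.0]
```

View pics/u1.png

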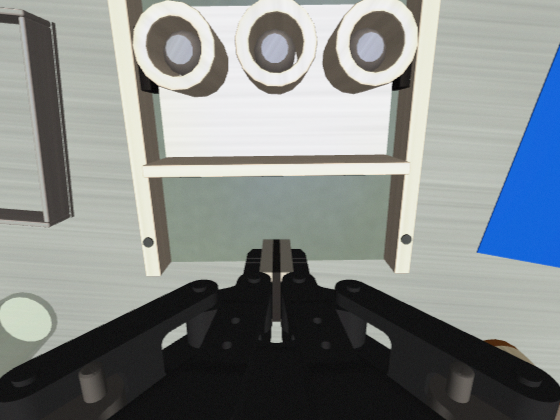

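>>> apply_moves(motion=[[[0,-0.003,0,0,0.022,-0.001,0],[0,-0.003,0,0,0.024,0,0],[0,-0.003,0,0,0.02,0,0],[0,0,0,0,0.003,0,0],[0,0,0,0,0,0,0]]])

```text
t: 43.35
ee_pos: [460.5, 2.2, 41.4]
tcp_rot: [-0.029, 0.707, -0.706, 0.034]
force: [-0.9, -0.8, 0.2]
width: -0.1
```

```bash
YAW=-85.5 python3 plan.py 0 8 480,0.7,36; python3 -c "
from h import *
f=grab('wrist','u2')
f=grab('side'); cv2.imwrite('pics/u2s.png',cv2.resize(f['frame'][130:260,200:350,::-1],None,fx=5,fy=5))"
```

```text
t 43.35 p [460.5   2.2  41.4] q [-0.029  0.707 -0.706  0.034] F [-0.9 -0.8  0.2] w -0.1
[[-0.996, 0.007, 0.088], [-0.088, 0.002, -0.996], [-0.007, -1.0, -0.001]] j [-0.66  0.68  0.72  2.18 -0.86  0.58 -0.79]
CALL [[0.0, 0.003, -0.002, -0.0064, 0.0018, 0.0011, 0.0], [0.0, 0.003, -0.002, -0.0064, 0.0018, 0.001, 0.0], [0.0, 0.003, -0.002, -0.0064, 0.0018, 0.001, 0.0]]
```

View pics/u2.png

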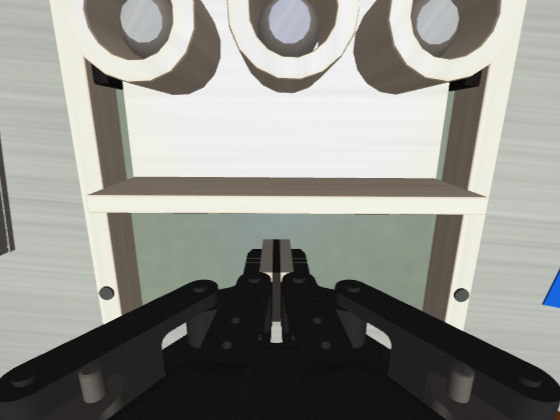

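View pics/u2s.png

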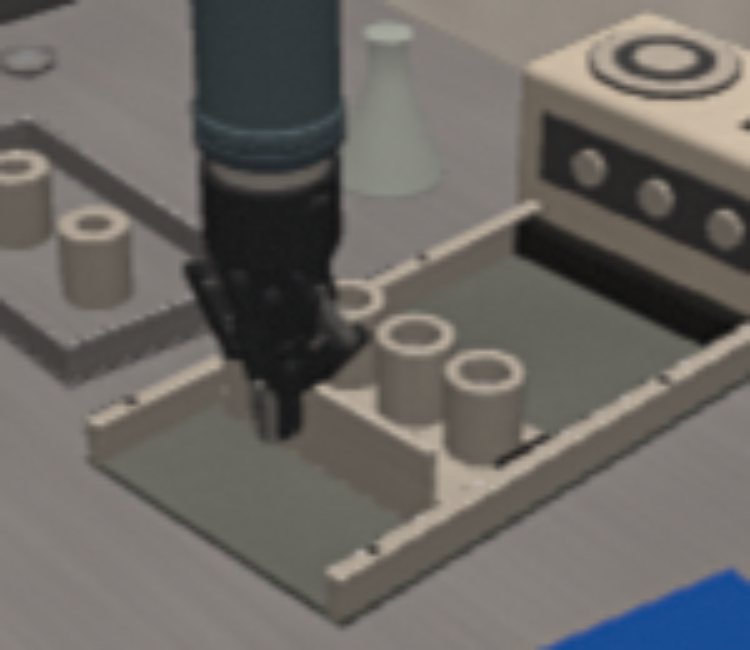

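>>> apply_moves(motion=[[[0,0.005,0,-0.003,0.002,0.0035,0],[0,0,0,-0.004,0.001,0.001,0],[0,0,0,-0.004,0,0,0],[0,0,0,0,0,0,0]]])

```text
t: 43.95
ee_pos: [474.0, -1.5, 39.6]
tcp_rot: [-0.026, 0.707, -0.706, 0.033]
force: [-1.5, -0.5, 1.1]
width: 0.3
```

```bash
cat > cl.py <<'E'
from plan import *
o=manip.observe();p=np.array(o['ee_pos']);R0=R.from_quat(o['tcp_rot'])
yc=7.2+(p[0]-563.3)*.0787
print('t',o['t'],'p',p.round(1),'yc',yc.round(1),'lat err (p-yc)',(p[1]-yc).round(1),'F',np.round(o['force'],1),'turn',R.from_matrix(R0.as_matrix().T@Rt(-85.5)).as_rotvec().round(4))
f=grab('wrist','last')
E
python3 cl.py
```

```text
t 43.95 p [474.   -1.5  39.6] yc 0.2 lat err (p-yc) -1.7 F [-1.5 -0.5  1.1] turn [ 0.0012  0.0048 -0.01  ]
```

View pics/last.png

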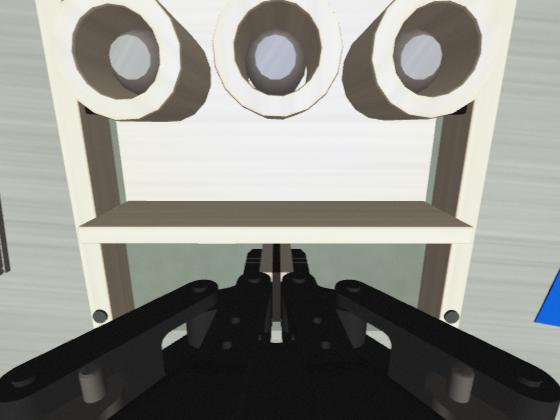

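>>> apply_moves(motion=[[[0,0.004,-0.008,-0.004,0.001,0,0],[0,0,0,-0.004,0,0,0],[0,0,0,-0.004,0,0,0],[0,0,0,-0.004,0,0,0]]])

```text
t: 44.5
ee_pos: [480.0, -0.6, 36.8]
tcp_rot: [-0.034, 0.708, -0.705, 0.021]
force: [-8.9, -0.5, 7.3]
width: 0.2
```

```bash
python3 cl.py
```

```text
t 44.5 p [480.   -0.6  36.8] yc 0.6 lat err (p-yc) -1.2 F [-8.9 -0.5  7.3] turn [ 0.0055 -0.0005  0.0179]
```

>>> apply_moves(motion=[[[0.005,0,0.01,-0.005,0,0,0],[0,0,0.008,-0.005,0,0,0],[0,0,0,-0.005,0,0,0],[0,0,0,-0.005,0,0,0]]])

```text
t: 45.05
ee_pos: [485.2, 0.0, 33.8]
tcp_rot: [-0.037, 0.708, -0.705, 0.017]
force: [-9.8, -1.2, 7.8]
width: -0.1
```

```bash
python3 cl.py
```

```text
t 45.05 p [485.2   0.   33.8] yc 1.1 lat err (p-yc) -1.0 F [-9.8 -1.2  7.8] turn [ 0.0062 -0.0028  0.028 ]
```

View pics/last.png

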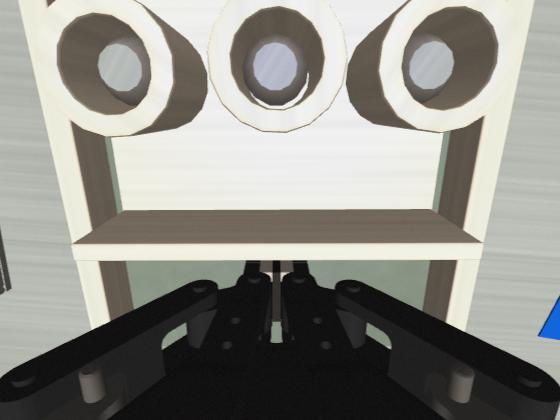

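>>> apply_moves(motion=[[[0,0,0.015,-0.008,-0.002,0,0],[0,0,0.01,-0.008,-0.002,0,0],[0,0,0.005,-0.008,-0.002,0,0],[0,0,0.005,-0.008,-0.002,0,0]]])

```text
t: 45.6
ee_pos: [513.2, 2.7, 39.3]
tcp_rot: [-0.028, 0.709, -0.704, 0.025]
force: [-4.5, 0.7, -2.7]
width: -0.1
```

```bash
cat >> cl.py <<'E'
from sl import rings
rings(f,box=(0,200,200,360),mn=400,zr=(62,75),zt=68)
E
python3 cl.py
```

```text
t 45.6 p [513.2   2.7  39.3] yc 3.3 lat err (p-yc) -0.5 F [-4.5  0.7 -2.7] turn [ 0.0074 -0.0028  0.0033]
ring px [278.7  61.2] [214, 0, 131, 131, 8307] r 69.6 w [599.2   9.   68. ] z 68.2 [220.0, 218.0, 213.0]
```

>>> apply_moves(motion=[[[0.005,0,0,-0.008,0,0,0],[0,0,0,-0.008,0,0,0],[0,0,0,-0.008,0,0,0],[0,0,0,-0.008,0,0,0]]])

```text
t: 46.15
ee_pos: [545.8, 5.0, 39.8]
tcp_rot: [-0.029, 0.708, -0.706, 0.025]
force: [-5.7, 0.4, 0.9]
width: 0.3
```

```bash
python3 cl.py
```

```text
t 46.15 p [545.8   5.   39.8] yc 5.8 lat err (p-yc) -0.8 F [-5.7  0.4  0.9] turn [ 0.0032 -0.0029  0.0058]
ring px [278.9  61.9] [214, 0, 130, 132, 8259] r 69.7 w [631.7  11.3  68. ] z 68.1 [221.0, 219.0, 214.0]
```

View pics/last.png

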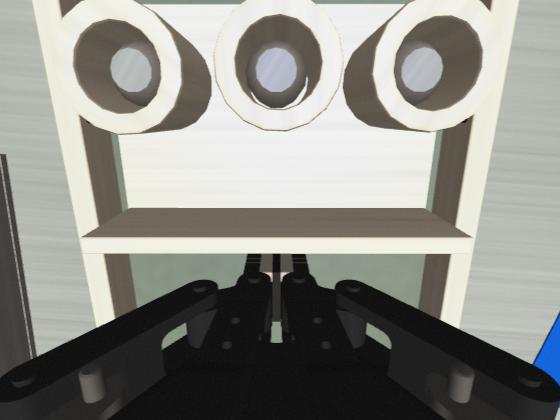

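>>> apply_moves(motion=[[[0.002,0,0.003,-0.008,0,0,0],[0,0,0.003,-0.008,0,0,0],[0,0,0,-0.008,0,0,0],[0,0,0,-0.008,0,0,0],[0,0,0,-0.008,0,0,0],[0,0,0,-0.006,0,0,0]]])

```text
t: 46.95
ee_pos: [591.6, 7.9, 39.9]
tcp_rot: [-0.028, 0.707, -0.706, 0.025]
force: [-7.0, -0.1, 1.7]
width: 0.4
```

```bash
python3 cl.py; python3 - <<'E'
from h import *
f=grab('top'); cv2.imwrite('pics/v1.png',cv2.resize(f['frame'][70:270,180:320,::-1],None,fx=3,fy=3))
E
```

```text
t 46.95 p [591.6   7.9  39.9] yc 9.4 lat err (p-yc) -1.6 F [-7.  -0.1  1.7] turn [ 0.0026 -0.0033  0.0051]
ring px [278.6  62. ] [214, 0, 130, 131, 8244] r 69.6 w [677.4  14.2  68. ] z 68.1 [221.0, 219.0, 214.0]
```

View pics/v1.png

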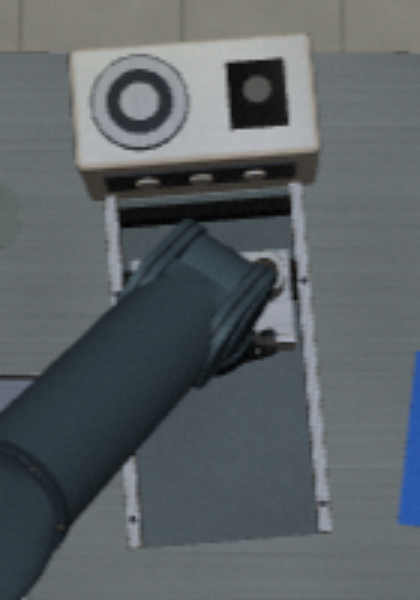

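View pics/last.png

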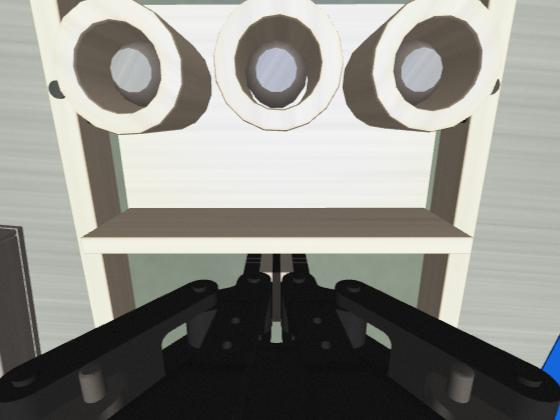

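>>> apply_moves(motion=[[[0.002,0,0.003,-0.008,0,0,0],[0,0,0.003,-0.008,0,0,0],[0,0,0,-0.007,0,0,0],[0,0,0,-0.005,0,0,0]]])

```text
t: 47.55
ee_pos: [617.2, 9.8, 39.9]
tcp_rot: [-0.028, 0.707, -0.706, 0.025]
force: [-8.2, 0.5, 3.7]
width: -0.2
```

```bash
python3 cl.py
```

```text
t 47.55 p [617.2   9.8  39.9] yc 11.4 lat err (p-yc) -1.7 F [-8.2  0.5  3.7] turn [ 0.0024 -0.0038  0.0046]
ring px [278.   61.8] [213, 0, 130, 131, 8238] r 69.6 w [703.   16.3  68. ] z 68.1 [221.0, 219.0, 214.0]
```

>>> apply_moves(motion=[[[0,0,0,-0.006,0,0,0],[0,0,0,-0.006,0,0,0],[0,0,0,-0.005,0,0,0]]])

```text
t: 47.98
ee_pos: [632.1, 10.8, 39.9]
tcp_rot: [-0.03, 0.708, -0.705, 0.023]
force: [-6.9, -0.4, 2.8]
width: 0.3
```

```bash
python3 cl.py
```

```text
t 47.975 p [632.1  10.8  39.9] yc 12.6 lat err (p-yc) -1.8 F [-6.9 -0.4  2.8] turn [ 0.004  -0.0043  0.0098]
ring px [277.4  61.7] [212, 0, 131, 132, 8287] r 69.8 w [718.   17.5  68. ] z 68.1 [221.0, 219.0, 214.0]
```

>>> apply_moves(motion=[[[0,0,0.004,-0.004,0,-0.0003,0],[0,0,0.003,-0.004,0,0,0],[0,0,0,-0.004,0,0,0]]])

```text
t: 48.4
ee_pos: [632.1, 10.8, 39.9]
tcp_rot: [-0.035, 0.71, -0.703, 0.016]
force: [-17.7, 1.0, 13.9]
width: -0.4
```

```bash
python3 cl.py
```

```text
t 48.4 p [632.1  10.8  39.9] yc 12.6 lat err (p-yc) -1.8 F [-17.7   1.   13.9] turn [ 0.0103 -0.0063  0.0276]
ring px [276.1  61.7] [210, 0, 133, 133, 8447] r 70.9 w [718.2  17.6  68. ] z 68.1 [221.0, 219.0, 214.0]
```

View pics/last.png

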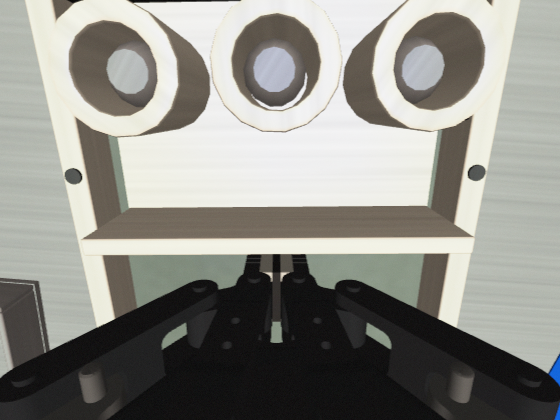

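>>> apply_moves(motion=[[[0,0,0.005,-0.005,-0.001,0,0],[0,0,0.005,-0.005,-0.001,0,0]]])

```text
t: 48.7
ee_pos: [631.9, 10.9, 40.1]
tcp_rot: [-0.039, 0.711, -0.702, 0.011]
force: [-17.8, 0.3, 7.2]
width: -0.1
```

>>> apply_moves(motion=[[[0,0,0,0.004,0,0,0],[0,0,0,0.015,0,0,0],[0,0,0.02,0.03,0,0,0],[0,0,0.015,0.035,0,0,0],[0,0,0,0.04,-0.03,0,0],[0,0,0,0.02,-0.05,0,0],[0,0,0,0,-0.05,-0.05,0],[0,0,0,0,0,-0.055,0]]])

```text
t: 49.7
ee_pos: [490.3, 95.7, 175.1]
tcp_rot: [-0.011, 0.711, -0.702, 0.032]
force: [1.0, 0.9, -0.2]
width: 0.1
```

>>> apply_moves(motion=[[[0,0,0,0,0,-0.055,0],[0,0,0,0,0,-0.055,0],[0,0,0,0,0,-0.055,0],[0,0,0,0,0,-0.055,0],[0,0,0,0,0,-0.04,0],[0,0,0,0,0,0,0]]])

```text
t: 50.45
ee_pos: [481.4, 375.7, 186.5]
tcp_rot: [-0.005, 0.717, -0.696, 0.045]
force: [0.4, -0.4, -0.5]
width: 0.2
```

```bash
python3 - <<'E'
from sl import *
st(); f=grab('top','fin'); cv2.imwrite('pics/fint.png',cv2.resize(f['frame'][70:270,180:320,::-1],None,fx=3,fy=3))
rings(f,box=(130,215,215,300),zr=(59,80),zt=68.)
P=cloud(f)
m=(P[...,2]>11)&(P[...,2]<21)
print(world(f,[233,272],[150,150],16.).round(1))
g=grab('side'); cv2.imwrite('pics/fins.png',cv2.resize(g['frame'][100:260,200:400,::-1],None,fx=4,fy=3.75))
E
```

```text
t 50.45 p [481.4 375.7 186.5] q [-0.005  0.717 -0.696  0.045] F [ 0.4 -0.4 -0.5] w 0.2
[[-0.996, 0.055, 0.072], [-0.07, 0.031, -0.997], [-0.057, -0.998, -0.027]] j [-1.41  0.69  0.98  1.78 -0.68  0.98 -1.66]
ring px [228.5 131. ] [215, 130, 28, 3, 51] r 13.5 w [773.9  83.1  68. ] z 69.2 [23.0, 22.0, 22.0]
ring px [266.  148.1] [259, 141, 15, 15, 109] r 7.3 w [719.  -35.6  68. ] z 66.2 [116.0, 119.0, 122.0]
ring px [248.1 150.1] [241, 143, 15, 15, 99] r 7.2 w [712.3  20.8  68. ] z 67.2 [121.0, 124.0, 127.0]
ring px [230.8 151.3] [224, 144, 15, 15, 107] r 7.4 w [708.1  75.2  68. ] z 66.7 [117.0, 120.0, 123.0]
ring px [270.5 170.5] [265, 169, 12, 3, 21] r 5.5 w [647.1 -49.8  68. ] z 61.1 [137.0, 141.0, 147.0]
ring px [252.5 172. ] [242, 170, 22, 4, 47] r 10.5 w [642.2   6.5  68. ] z 62.8 [131.0, 135.0, 142.0]
ring px [232. 173.] [224, 172, 17, 4, 34] r 8.1 w [638.9  70.6  68. ] z 61.5 [130.0, 134.0, 141.0]
[[725.5  72.2  16. ]
 [725.9 -55.1  16. ]]
```

View pics/fint.png

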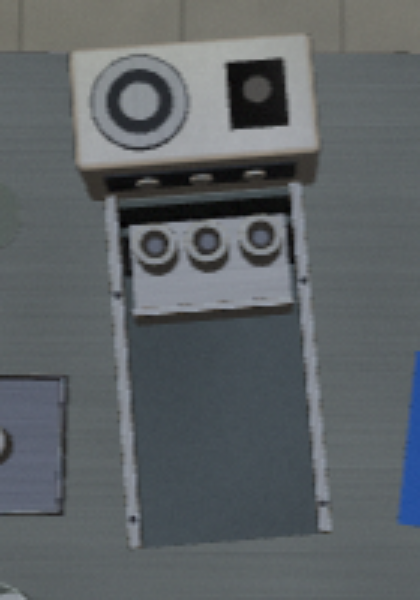

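View pics/fins.png

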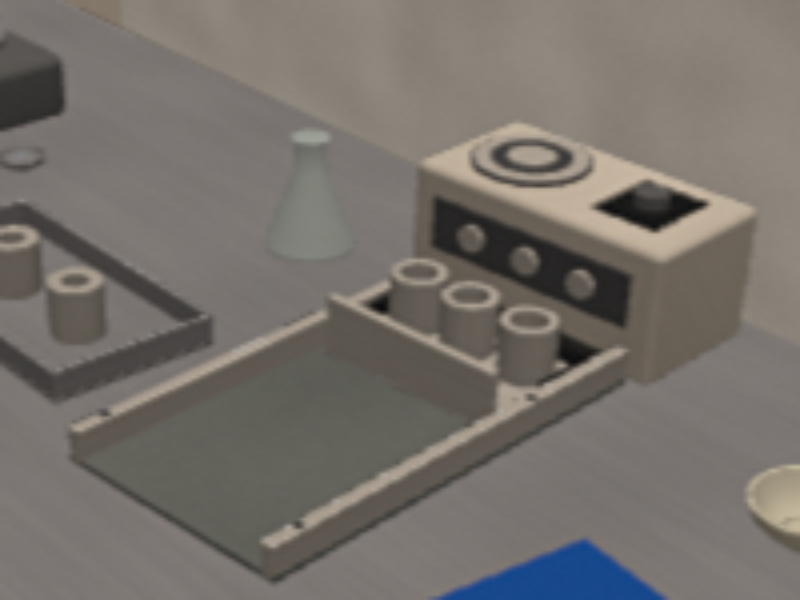

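View pics/fin.png

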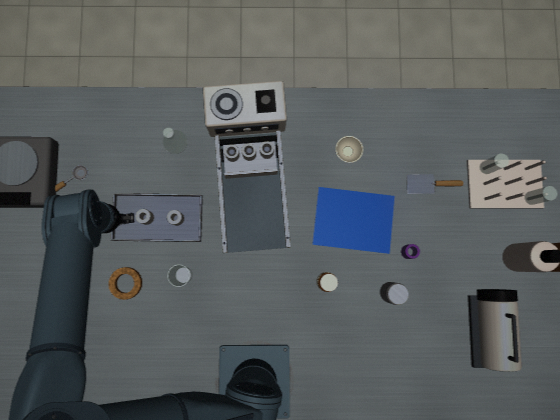

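```bash
python3 - <<'E'
from h import *
a=cv2.imread('pics/top0.png'); b=cv2.imread('pics/fin.png')
f=manip.grab_frame('top')
u=257; print('before', [(v,a[v,u].mean().round()) for v in range(128,152)]); print('after',[(v,b[v,u].mean().round()) for v in range(128,152)])
for v in (136,140,143,145,146): print(v,[world(f,257.,float(v),z)[:2].round(1).tolist() for z in (6.,16.,38.)])
c=np.vstack([cv2.resize(x[120:180,210:295],None,fx=8,fy=5,interpolation=cv2.INTER_CUBIC) for x in(a,b)]); cv2.imwrite('pics/cmp.png',c)
E
```

```text
before [(128, np.float64(16.0)), (129, np.float64(11.0)), (130, np.float64(21.0)), (131, np.float64(48.0)), (132, np.float64(48.0)), (133, np.float64(70.0)), (134, np.float64(85.0)), (135, np.float64(70.0)), (136, np.float64(47.0)), (137, np.float64(13.0)), (138, np.float64(14.0)), (139, np.float64(12.0)), (140, np.float64(14.0)), (141, np.float64(2.0)), (142, np.float64(9.0)), (143, np.float64(51.0)), (144, np.float64(71.0)), (145, np.float64(71.0)), (146, np.float64(72.0)), (147, np.float64(72.0)), (148, np.float64(69.0)), (149, np.float64(69.0)), (150, np.float64(69.0)), (151, np.float64(73.0))]
after [(128, np.float64(13.0)), (129, np.float64(13.0)), (130, np.float64(20.0)), (131, np.float64(49.0)), (132, np.float64(53.0)), (133, np.float64(71.0)), (134, np.float64(87.0)), (135, np.float64(73.0)), (136, np.float64(50.0)), (137, np.float64(12.0)), (138, np.float64(10.0)), (139, np.float64(9.0)), (140, np.float64(17.0)), (141, np.float64(11.0)), (142, np.float64(67.0)), (143, np.float64(145.0)), (144, np.float64(145.0)), (145, np.float64(145.0)), (146, np.float64(143.0)), (147, np.float64(142.0)), (148, np.float64(143.0)), (149, np.float64(146.0)), (150, np.float64(147.0)), (151, np.float64(143.0))]
136 [[775.5, -5.7], [772.7, -5.9], [766.5, -6.4]]
140 [[762.0, -5.7], [759.2, -6.0], [753.2, -6.5]]
143 [[751.8, -5.8], [749.2, -6.0], [743.3, -6.5]]
145 [[745.1, -5.8], [742.5, -6.0], [736.7, -6.5]]
146 [[741.7, -5.8], [739.1, -6.0], [733.4, -6.5]]
```

View pics/cmp.png

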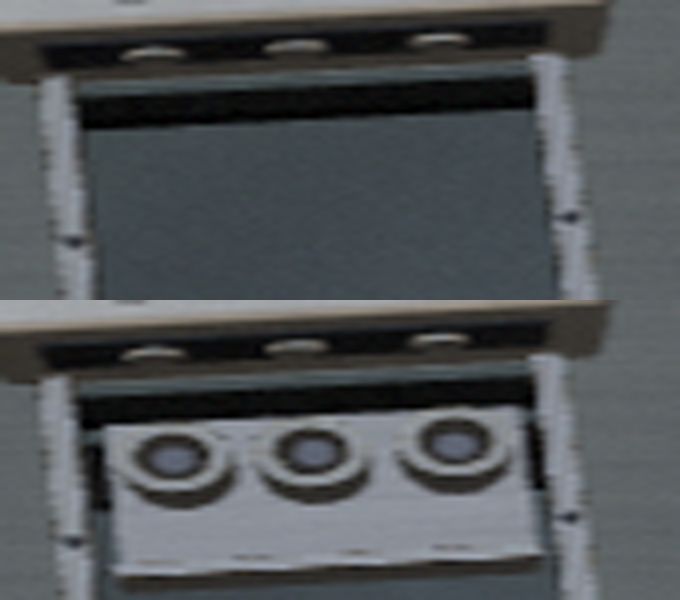

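```bash
python3 - <<'E'
from sl import *
a=cv2.imread('pics/top0.png').astype(int);f=grab('top');b=f['frame'][:,:,::-1].astype(int)
d=np.abs(a-b).max(2)
for n,(u,v) in dict(flask=(168,132),beaker=(179,275),dish=(348,149),jar=(328,282)).items(): print(n,(d[v-12:v+13,u-12:u+13]>40).sum())
rings(f,box=(180,250,100,210),zr=(46,64),zt=56.); rings(f,box=(138,165,215,285),zr=(59,80),zt=68.)
print(manip.close_job())
E
```

```text
flask 0
beaker 0
dish 0
jar 0
ring px [142.5 215.8] [136, 209, 15, 15, 138] r 7.6 w [505.2 348.1  56. ] z 55.4 [121.0, 125.0, 129.0]
ring px [173.8 216.8] [167, 210, 15, 15, 141] r 7.5 w [502.3 251.   56. ] z 55.1 [123.0, 127.0, 133.0]
ring px [266. 148.] [259, 141, 15, 15, 101] r 7.2 w [719.1 -35.6  68. ] z 67.0 [119.0, 121.0, 124.0]
ring px [248.3 150.2] [241, 143, 15, 15, 103] r 7.4 w [712.1  20.   68. ] z 66.6 [119.0, 122.0, 125.0]
ring px [230.8 151.3] [224, 144, 15, 15, 106] r 7.4 w [708.1  75.1  68. ] z 67.7 [118.0, 121.0, 124.0]
the job is handed in; nothing more can be done
None
```

I loaded all three wide-bore sleeves, one to a post. I stood both tight ones in the tray, then pushed the carriage home on the centre line. The job was handed in at about 50 s.

**Last checks**
- **Sleeves on the posts:** all three tops measured about 67–68 mm above the table, which is what they should be when resting on the deck.
- **Sleeves in the tray:** both tops measured about 55–56 mm, so they are upright on the tray floor.
- **Carriage:** it stopped dead with about 18 N on the bar, and the deck's front edge is at the stop to within a pixel (about 3 mm). The line of sleeves reads 5.6°, against 5.2° measured the same way before the push, so I take it as square within measuring noise.
- **Beaker, flask, dish and jar:** no change in the top picture. I did not touch the purple look-alike.

**What was off**
- While I was seating the first sleeve, the wrist force reached about 43 N upward for a moment, because I pressed the sleeve on the deck. I released it at once and lowered the other two more gently.
- The wrist and top cameras disagreed by about 3 mm in x before the push, and by about 5 mm once the carriage was home. I used values between the two for placing, and the edge comparison above to confirm that the carriage is home.

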